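# Load, close and start the drying chest

### The job

Open the drying chest by its handle until the cover stands up by itself, and load it: stand every open tin of grain that is on the worktop upright on the chest floor, each straight in front (on the handle side) of one of the lids lying along the back, one tin to a lid, with a clear gap of about 3 cm (at least 1, at most 4) between tin and lid; a lid left over stays without a tin. Then bring the heavy cover down under control, without letting it fall or slam, until it is fully shut, and with the cover shut press the green start button fully down and let go. Should a tin get knocked out of its place, even under the cover, put it right before you finish. Leave the glass and the tape roll where they stand.

Things in the scene. Friction and masses are not known exactly. Their poses are not given: they have to be found in the camera images.
- chest: fixed white drying chest, 192 (x) x 352 (y) x 60 mm high, open on top; walls and floor 6 mm thick, inside 180 x 340 mm, inner floor 6 mm above the worktop. Origin: centre of its underside; -x is its front, +y its left. On its -y side a grey pod with the start button: x -70 to 30, y -232 to -176 mm, 46 mm high
- cover (a joint): hinge of the grey steel cover with a clear window (0.9 kg, 194 x 352 x 14 mm, hinged along the chest's back rim): 0 = shut, grows as it opens, to 1.75 rad; it starts shut. At 1.55 it stands clear. Hinge friction holds it above about 1.0 rad; below that, unheld, it falls shut with a slam. About 3 to 6 N at the handle moves or holds it
- cover_hinge (a point): point on the cover's hinge axis (which runs along the chest's y), at the middle of the back rim, 96 mm behind the chest's origin and 60 mm above the worktop
- start (a joint): travel of the green start button: 0 up, about 0.006 m fully down (5 N), springs back
- start_top (a point): centre of the top face of the green round button, 28 mm across, on the control pod; pressed straight down
- glass: bystander: dark green drinking glass, 80 mm across, 112 mm high; origin under its centre
- tape: bystander: roll of brown tape lying flat, 96 mm across, 48 mm high; origin under its centre
- lid_1: fixed aluminium tin lid, 58 mm across, 8 mm thick with a 12 mm knob to 16 mm high, held by a magnet on the chest floor along its back; it does not move; seen through the cover's window at the start. Origin at the centre of its underside; axes as the chest (its -x points to the front of the chest)
- lid_2: fixed aluminium tin lid, 58 mm across, 8 mm thick with a 12 mm knob to 16 mm high, held by a magnet on the chest floor along its back; it does not move; seen through the cover's window at the start. Origin at the centre of its underside; axes as the chest (its -x points to the front of the chest)
- lid_3: fixed aluminium tin lid, 58 mm across, 8 mm thick with a 12 mm knob to 16 mm high, held by a magnet on the chest floor along its back; it does not move; seen through the cover's window at the start. Origin at the centre of its underside; axes as the chest (its -x points to the front of the chest)
- tin_1: loose open round aluminium sample tin filled with golden grain, 55 mm outside diameter, 27 mm high, about 55 g, solid enough to grip across its diameter; origin at the centre of its underside, z up. May be absent
- tin_2: loose open round aluminium sample tin filled with golden grain, 55 mm outside diameter, 27 mm high, about 55 g, solid enough to grip across its diameter; origin at the centre of its underside, z up. May be absent
- tin_3: loose open round aluminium sample tin filled with golden grain, 55 mm outside diameter, 27 mm high, about 55 g, solid enough to grip across its diameter; origin at the centre of its underside, z up. May be absent
- cover_handle (a point): centre of the round steel bar handle, 12 mm thick, 130 mm long along the chest's y, 42 mm clear of the cover's free edge. Moves on an arc of radius 236 mm about cover_hinge: at cover angle a it is at angle a + 0.034 rad above the level, towards the chest's front. Shut: 68 mm above the worktop, in front of the chest; open: the highest part, near 0.3 m
Not all that is in view belongs to the job. What is shaped like the tin_2 but purple or turquoise is not meant.

How it is judged:
On the way, in this order (a step that is already met when the one before it is completed fails the run):
1. every tin stands on the chest floor in front of a lid, with the cover still open (((x of tin_1 in the frame of lid_1 between -0.1 and -0.062 m and y of tin_1 in the frame of lid_1 between -0.018 and 0.018 m) or (x of tin_1 in the frame of lid_2 between -0.1 and -0.062 m and y of tin_1 in the frame of lid_2 between -0.018 and 0.018 m) or (x of tin_1 in the frame of lid_3 between -0.1 and -0.062 m and y of tin_1 in the frame of lid_3 between -0.018 and 0.018 m)) and height (world z) of each of tin_1, tin_2, tin_3 below 0.012 m and angle between each of tin_1, tin_2, tin_3's own z axis and vertical below 0.1 rad and linear speed of each of tin_1, tin_2, tin_3 below 0.02 m/s and ((x of tin_2 in the frame of lid_1 between -0.1 and -0.062 m and y of tin_2 in the frame of lid_1 between -0.018 and 0.018 m) or (x of tin_2 in the frame of lid_2 between -0.1 and -0.062 m and y of tin_2 in the frame of lid_2 between -0.018 and 0.018 m) or (x of tin_2 in the frame of lid_3 between -0.1 and -0.062 m and y of tin_2 in the frame of lid_3 between -0.018 and 0.018 m)) and ((x of tin_3 in the frame of lid_1 between -0.1 and -0.062 m and y of tin_3 in the frame of lid_1 between -0.018 and 0.018 m) or (x of tin_3 in the frame of lid_2 between -0.1 and -0.062 m and y of tin_3 in the frame of lid_2 between -0.018 and 0.018 m) or (x of tin_3 in the frame of lid_3 between -0.1 and -0.062 m and y of tin_3 in the frame of lid_3 between -0.018 and 0.018 m)) and value of joint cover above 0.8 rad), for 0.2 s.
2. the cover is fully shut (value of joint cover below 0.03 rad), for 0.2 s.
3. the start button is pressed fully down with the cover shut (value of joint cover below 0.03 rad and value of joint start above 0.0045 m), for 0.05 s.
At the end, for the whole second after the job is handed in: Every tin stands upright on the chest floor straight in front of a lid (centre 62 to 100 mm in front of the lid's centre, at most 18 mm to either side), at rest; the cover is shut (under 0.03 rad); the button has been pressed and is up again (((x of tin_1 in the frame of lid_1 between -0.1 and -0.062 m and y of tin_1 in the frame of lid_1 between -0.018 and 0.018 m) or (x of tin_1 in the frame of lid_2 between -0.1 and -0.062 m and y of tin_1 in the frame of lid_2 between -0.018 and 0.018 m) or (x of tin_1 in the frame of lid_3 between -0.1 and -0.062 m and y of tin_1 in the frame of lid_3 between -0.018 and 0.018 m)) and height (world z) of each of tin_1, tin_2, tin_3 below 0.012 m and angle between each of tin_1, tin_2, tin_3's own z axis and vertical below 0.1 rad and linear speed of each of tin_1, tin_2, tin_3 below 0.02 m/s and ((x of tin_2 in the frame of lid_1 between -0.1 and -0.062 m and y of tin_2 in the frame of lid_1 between -0.018 and 0.018 m) or (x of tin_2 in the frame of lid_2 between -0.1 and -0.062 m and y of tin_2 in the frame of lid_2 between -0.018 and 0.018 m) or (x of tin_2 in the frame of lid_3 between -0.1 and -0.062 m and y of tin_2 in the frame of lid_3 between -0.018 and 0.018 m)) and ((x of tin_3 in the frame of lid_1 between -0.1 and -0.062 m and y of tin_3 in the frame of lid_1 between -0.018 and 0.018 m) or (x of tin_3 in the frame of lid_2 between -0.1 and -0.062 m and y of tin_3 in the frame of lid_2 between -0.018 and 0.018 m) or (x of tin_3 in the frame of lid_3 between -0.1 and -0.062 m and y of tin_3 in the frame of lid_3 between -0.018 and 0.018 m)) and value of joint cover below 0.03 rad and value of joint start below 0.002 m); the robot touches nothing.
It fails at once if the cover slams: it closes faster than 1.2 rad/s within the last 0.35 rad (velocity of joint cover below -1.2 rad/s and value of joint cover below 0.35 rad).
It fails at once if the glass or the tape roll is moved more than 3 cm or the glass is tipped (distance of any of glass, tape from where it was at the start of the episode above 0.03 m or angle between glass's own z axis and vertical above 0.4 rad).
Of tin_1, tin_2, tin_3 only 2 to 3 are there at a start; the rules pass over those that are not, and their reading is None.
At some moment in a run one of tin_1, tin_2, tin_3 may be knocked a few centimetres aside while the robot is not near it.
It also fails if it takes over 210 s, if anything falls off the work surface, if the arm or the gripper's body presses on something with over 40 N, if the wrist force passes 120 N, or if a joint passes its speed limit or range.

### The arm

A 6-joint arm with a two-finger parallel gripper is mounted at the origin on the work surface; the furniture and walls round the work are solid. World frame = base frame: x ahead of the robot, y to its left, z up, the work surface at z = 0. Lengths are in m, angles in rad, forces in N, time in s.
With the tool pointing down it reaches from about 0.325 to 0.9 m from the base axis. Payload 6.1 kg.
Tool frame: the origin (TCP) lies on the mounting face of the last link; the fingertips stand 173 mm ahead of it and the grasp point (between the pads) lies 155 mm ahead of it; z points along the fingers, y is the line along which they close (so a half turn about z gives the same grasp; the last joint's range is limited). The gripper opens to 85 mm and grips with 20 to 120 N. Pads are 22 mm wide; open, the fingers measure 114 mm over their backs; the gripper's body (76 mm by 85 mm) begins 54 mm behind the grasp point. The pads swing forward as they close: fully open they stand 13 mm farther back than shut.
Start: joints at [-1.376, 0.22, 1.526, -0, 1.395, -0.126], TCP at [0.197, -0.593, 0.405] pointing down, gripper open.
Joint ranges: [-2.98, 2.98], [-0.91, 2.08], [0.09, 2.57], [-1.24, 4.39], [0.2, 2.65], [-2.68, 2.68]. Speed limits (rad/s): [2.57, 2.57, 3.01, 3.14, 3.14, 3.14].

### API

Orientations are given as a rotation vector (axis times angle).
In Python, from bench import env gives the robot as it stands.
- The arm moves only by the tool servo_tool, never from a script. Its argument "commands" is a list of rows, each an object of numbers: "grip": the finger opening in m, from 0 to 0.0854; "dx", "dy", "dz": the shift along the tool's x, y, z in m; "yaw": the turn about the tool's z in rad. In form: [{"grip": .., "dx": .., "dy": .., "dz": .., "yaw": ..}, ...]. A call has exactly 8 rows; each row is the pose to reach, as a shift and turn from the pose commanded when the call began, along the tool's axes at that moment; what a row does not reach only later rows make up. A row lasts 1/12 s, in which the tool goes at most 41.7 mm and 7.16 degrees, less where a joint would pass 70% of its speed; a pose out of reach is approached as far as the arm can. A call with a gripper value outside its range is refused whole. The fingers move at their own pace and stop on an object; "force" is the grip in N (left out, the last holds). Time passes only in rows, so rows that repeat a pose let the fingers close, or fill a call up. It gives the time, the measured TCP pose, the force, the opening and the grip force at its end, in the units of the state.
- env.get_obs(): the state, without advancing time (a new reading comes with each control period).
- env.capture(name): name is "side" or "top" or "wrist"; returns the picture (400x640x3 uint8, red, green, blue); there is no depth.
- env.camera_info(name): a dict with "mtx" (3x3 intrinsics, pixels), "extrinsics" (4x4, takes a point from world to camera coordinates); the wrist camera has in their place "mount" (4x4, takes a point from camera to tool coordinates, whose origin is the TCP and whose axes are the flange's). Camera axes: x right, y up, looking along -z (the intrinsics and any distortion apply to the point x, -y, -z); pixel columns grow to the right and rows downward; lengths in m; the calibration is good to about 2 mm. A picture is of the moment at which its call begins: read the wrist's pose just before it. camera_info takes no time and is no camera call.
- env.hand_in(): hands the job in; it is judged then, once.
Trained networks look in the newest picture that a camera, given by its name, has taken for a name from the list of things; names that differ only in an ending like _2 or _b are one class to them, and where a whole thing is asked for, a point or a joint stands for the part that bears it (a point fixed in the world has none). Each returns a list of dicts, best first, with "conf" (0 to 1); they miss things now and then, are a little off and sometimes report something else, mostly with a low value. They report only what shows in the picture. A call takes as long as a camera call. They do not tell look-alikes from the thing itself.
- env.masks_of(camera, name): "region" (400x640 bool, what is visible of it) and "xy" ([column, row] in pixels, amid what is visible of it).
The state is a dict: "clock": time; "joints": joint angles; "dq": joint speeds; "tau": joint torques, N m; "tool_pos": TCP position; "ee_rot": TCP orientation; "force": force on the tool from outside, world axes, zero at the start; "wrist_torque": the same for the moment, N m; "gripper_width": opening from 0.0 (shut) to 1.0 (fully open); "finger_force": force on a finger pad.
Only numpy, scipy, OpenCV 4.12 (cv2) and the standard library are available. Lean on these libraries where they do the work, as an engineer would, in place of code of your own. Each camera call takes 0.05 s, during which the arm holds its last target. There are 200 camera calls.

## Working session

There is one attempt and no reset: what is moved stays moved. The work goes in short steps, Python scripts to look and compute and a tool call to move; the robot and the scene stay as the last step left them, time stands still between calls to the robot, and variables do not carry over. Pictures are saved under pics/ and viewed, at most 14 in all, crops included, and the job is handed in when it is done.

Besides the shell and the picture viewer there is one more tool, called after ">>>" as a command line: name --argument value ..., lists and objects as JSON in quotes. servo_tool: Moves the arm, as the interface text tells. Its arguments: {"type":"object","properties":{"commands":{"type":"array"},"force":{"type":"number"}},"required":["commands"]}

```bash
ls; mkdir -p pics; cat > h.py <<'E'
import numpy as np, cv2
from scipy.spatial.transform import Rotation as R
from bench import env
def cam(name):
    i=env.camera_info(name); K=np.array(i["mtx"])
    if "extrinsics" in i: C=np.linalg.inv(np.array(i["extrinsics"]))
    else:
        o=env.get_obs(); T=np.eye(4); T[:3,:3]=R.from_rotvec(o["ee_rot"]).as_matrix(); T[:3,3]=o["tool_pos"]
        C=T@np.array(i["mount"])
    return K,C
def ray(K,C,px):
    u=np.linalg.inv(K)@[px[0],px[1],1]; return C[:3,3],C[:3,:3]@[u[0],-u[1],-u[2]]
def onz(K,C,px,z):
    o,d=ray(K,C,px); return o+d*(z-o[2])/d[2]
def proj(K,C,p):
    q=np.linalg.inv(C)@np.append(p,1); v=K@[q[0],-q[1],-q[2]]; return v[:2]/v[2]
def save(name,im): cv2.imwrite("pics/"+name+".png",im[:,:,::-1])
E
python3 - <<'E'
from h import *
o=env.get_obs(); print({k:np.round(v,3) for k,v in o.items()})
for c in ["top","side"]:
    print(c,{k:(np.round(v,3).tolist() if not isinstance(v,str) else v) for k,v in env.camera_info(c).items()})
    save(c+"0",env.capture(c)); K,C=cam(c)
    for n in ["chest","tin_1","lid_1","start_top","glass","tape","cover_handle"]:
        for m in env.masks_of(c,n):
            print(c,n,round(m["conf"],2),np.round(m["xy"]),m["region"].sum(),np.round(onz(K,C,m["xy"],{"tin_1":.027,"lid_1":.014,"start_top":.05,"cover_handle":.068}.get(n,.03)),3))
print(env.camera_info("wrist"))
E
```

```text
pics
{'clock': np.float64(0.0), 'joints': array([-1.376,  0.221,  1.528, -0.   ,  1.395, -0.126]), 'dq': array([-0.001, -0.001, -0.001,  0.003, -0.001,  0.   ]), 'tau': array([-0.0000e+00, -4.9689e+01, -3.8940e+01, -0.0000e+00,  1.1000e-02,
       -0.0000e+00]), 'tool_pos': array([ 0.197, -0.593,  0.404]), 'ee_rot': array([-3.099, -0.501,  0.   ]), 'force': array([ 0.329,  0.271, -0.496]), 'wrist_torque': array([ 0.005, -0.012, -0.029]), 'finger_force': np.float64(0.0), 'gripper_width': np.float64(1.0)}
top {'mtx': [[425.766, 0.0, 327.587], [0.0, 425.766, 191.673], [0.0, 0.0, 1.0]], 'extrinsics': [[-0.016, -1.0, -0.002, 0.017], [0.994, -0.016, 0.111, -0.514], [-0.111, -0.0, 0.994, -1.165], [0.0, 0.0, 0.0, 1.0]]}
top chest 0.67 [283. 172.] 10534 [0.571 0.134 0.03 ]
top chest 0.61 [335. 240.] 733 [ 0.381 -0.008  0.03 ]
top tin_1 0.89 [418. 222.] 312 [ 0.425 -0.24   0.027]
top tin_1 0.87 [386. 232.] 364 [ 0.401 -0.151  0.027]
top tin_1 0.74 [406. 188.] 329 [ 0.522 -0.213  0.027]
top tin_1 0.6 [424. 275.] 369 [ 0.281 -0.253  0.027]
top tin_1 0.55 [400. 140.] 310 [ 0.659 -0.2    0.027]
to
[... 809 characters left out ...]
.258  0.05 ]
side start_top 0.47 [322. 216.] 110 [ 0.521 -0.034  0.05 ]
side tape 0.73 [436. 288.] 1990 [ 0.738 -0.247  0.03 ]
side cover_handle 0.61 [332. 173.] 5430 [0.554 0.125 0.068]
{'mtx': array([[318.22647198,   0.        , 322.36097266],
       [  0.        , 318.22647198, 199.58063242],
       [  0.        ,   0.        ,   1.        ]]), 'mount': array([[ 5.96592564e-04,  9.48820030e-01,  3.15816710e-01,
         8.09904129e-02],
       [ 9.99999495e-01, -8.21510652e-04,  5.79049473e-04,
        -2.35369229e-04],
       [ 8.08860530e-04,  3.15816205e-01, -9.48820041e-01,
         3.05637854e-02],
       [ 0.00000000e+00,  0.00000000e+00,  0.00000000e+00,
         1.00000000e+00]])}
```

View pics/top0.png

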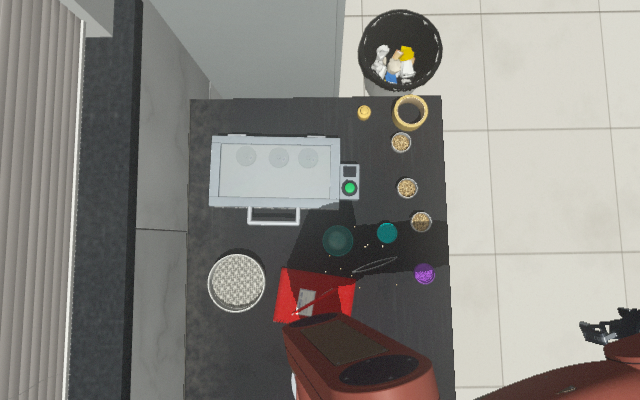

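View pics/side0.png

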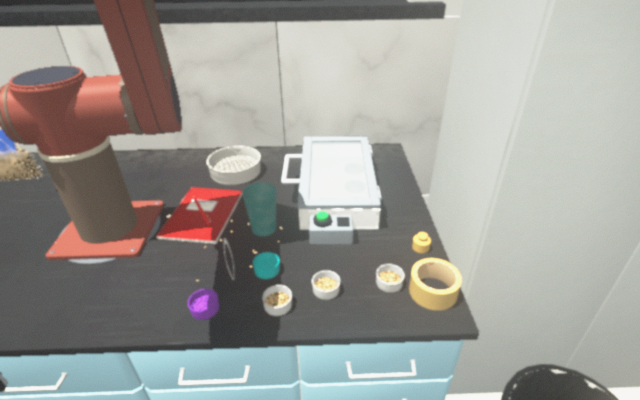

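The top view shows the chest with its handle at (274,222) and the button at (349,188). The lids are seen through the window at (246,157), (279,157) and (308,157). There are three grain tins at (401,142), (407,188) and (421,222), and the glass is at (338,240). The purple and turquoise tins are decoys.

```bash
python3 - <<'E'
from h import *
K,C=cam("top")
def P(n,px,z): print(n,np.round(onz(K,C,px,z),4))
im=cv2.imread("pics/top0.png"); hsv=cv2.cvtColor(im,cv2.COLOR_BGR2HSV)
g=cv2.inRange(hsv,(45,150,100),(75,255,255)); g[:, :340]=0; g[:,365:]=0
ys,xs=np.nonzero(g); P("button",(xs.mean(),ys.mean()),.05)
for q in [(246,157),(279,157),(308,157)]: P("lid",q,.014)
for q in [(249,223),(299,223),(249,208),(299,208)]: P("handle",q,.068)
for q in [(211,137),(340,137),(209,206)]: P("rim",q,.074)
Ks,Cs=cam("side")
his=cv2.cvtColor(cv2.imread("pics/side0.png"),cv2.COLOR_BGR2HSV)
g=cv2.inRange(his,(45,150,100),(75,255,255)); ys,xs=np.nonzero(g); print(xs.mean(),ys.mean())
print(np.round(onz(Ks,Cs,(xs.mean(),ys.mean()),.05),4))
a=im[90:300,190:450]; cv2.imwrite("pics/crop0.png",cv2.resize(a,None,fx=3,fy=2.85,interpolation=cv2.INTER_CUBIC)[:600,:800])
E
```

```text
button [ 0.5234 -0.051   0.05  ]
lid [0.6199 0.241  0.014 ]
lid [0.6184 0.1464 0.014 ]
lid [0.6171 0.0634 0.014 ]
handle [0.4289 0.2214 0.068 ]
handle [0.4268 0.087  0.068 ]
handle [0.4693 0.2216 0.068 ]
handle [0.4672 0.0866 0.068 ]
rim [0.6652 0.3255 0.074 ]
rim [ 0.6595 -0.0275  0.074 ]
rim [0.4759 0.328  0.074 ]
322.0 215.8181818181818
[ 0.5217 -0.034   0.05  ]
```

View pics/crop0.png

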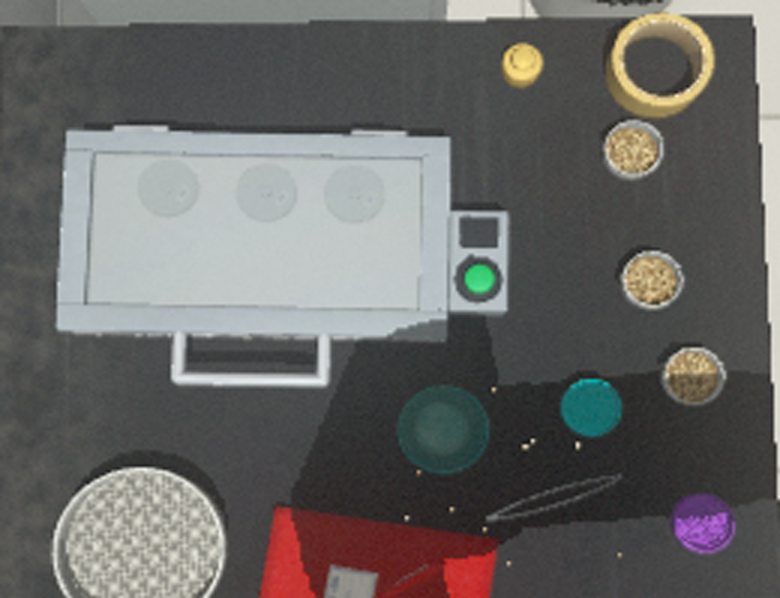

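```bash
cat >> h.py <<'E'
def plan(p,psi=None):
    "shift from present pose in tool axes to TCP p, tool x heading psi"
    o=env.get_obs(); M=R.from_rotvec(o["ee_rot"]).as_matrix(); d=M.T@(np.array(p)-o["tool_pos"])
    c=np.arctan2(M[1,0],M[0,0]); y=0 if psi is None else (c-psi+np.pi)%(2*np.pi)-np.pi
    print("pos",np.round(o["tool_pos"],4),"psi",round(c,3),"F",np.round(o["force"],1),"w",round(o["gripper_width"],3),"t",round(o["clock"],1),"| d",np.round(d,4),"yaw",round(y,3))
E
```

>>> servo_tool --commands '[{"grip": 0.0854,"dx": 0.02,"dy": -0.03,"dz": 0,"yaw": -0.12},{"grip": 0.0854,"dx": 0.045,"dy": -0.063,"dz": 0,"yaw": -0.24},{"grip": 0.07,"dx": 0.068,"dy": -0.095,"dz": 0,"yaw": -0.36},{"grip": 0.05,"dx": 0.091,"dy": -0.128,"dz": 0,"yaw": -0.48},{"grip": 0.034,"dx": 0.115,"dy": -0.161,"dz": 0,"yaw": -0.6},{"grip": 0.034,"dx": 0.138,"dy": -0.194,"dz": 0,"yaw": -0.72},{"grip": 0.034,"dx": 0.162,"dy": -0.227,"dz": 0,"yaw": -0.84},{"grip": 0.034,"dx": 0.186,"dy": -0.26,"dz": 0,"yaw": -0.96}]' --force 30

```text
clock: 1.47
tool_pos: [0.2916, -0.2859, 0.4048]
ee_rot: [2.514, 1.883, 0.0]
force: [0.7, -0.2, -0.1]
gripper_width: 0.394
finger_force: 0.0
```

```bash
python3 -c "
from h import *
plan([.428,.154,.33],1.555)"
```

```text
pos [ 0.2916 -0.2859  0.4048] psi 1.286 F [ 0.7 -0.2 -0.1] w 0.394 t 1.5 | d [0.4605 0.0073 0.0746] yaw -0.269
```

>>> servo_tool --commands '[{"grip": 0.034,"dx": 0.04,"dy": 0.001,"dz": 0,"yaw": -0.1},{"grip": 0.034,"dx": 0.08,"dy": 0.002,"dz": 0,"yaw": -0.2},{"grip": 0.034,"dx": 0.12,"dy": 0.002,"dz": 0,"yaw": -0.269},{"grip": 0.034,"dx": 0.16,"dy": 0.003,"dz": 0,"yaw": -0.269},{"grip": 0.034,"dx": 0.2,"dy": 0.004,"dz": 0,"yaw": -0.269},{"grip": 0.034,"dx": 0.24,"dy": 0.005,"dz": 0,"yaw": -0.269},{"grip": 0.034,"dx": 0.28,"dy": 0.005,"dz": 0,"yaw": -0.269},{"grip": 0.034,"dx": 0.32,"dy": 0.006,"dz": 0,"yaw": -0.269}]'

```text
clock: 2.13
tool_pos: [0.3888, 0.0193, 0.4053]
ee_rot: [2.243, 2.197, 0.002]
force: [1.6, -0.5, -0.5]
gripper_width: 0.401
finger_force: 0.0
```

```bash
python3 -c "
from h import *
plan([.428,.154,.33],1.555)
save('w1',env.capture('wrist'));K,C=cam('wrist')
for p in [(.429,.221,.068),(.427,.087,.068),(.62,.241,.014),(.618,.146,.014),(.523,-.05,.055)]: print(proj(K,C,p))"
```

```text
pos [0.3888 0.0193 0.4053] psi 1.55 F [ 1.6 -0.5 -0.5] w 0.401 t 2.1 | d [0.1355 0.0363 0.0753] yaw -0.005
[366.70394662 -54.2334276 ]
[360.40006132 117.22172974]
[561.40757653 -57.17116112]
[539.45233444  52.64010178]
[442.80147615 242.58120296]
```

View pics/w1.png

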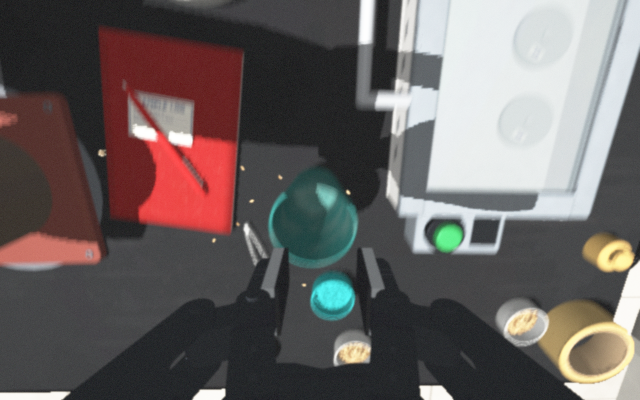

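The wrist view shows the handle end at (368,102), the button at (447,237), two lids at (542,37) and (525,120), and the glass at (312,215).

>>> servo_tool --commands '[{"grip": 0.034,"dx": 0.035,"dy": 0.01,"dz": 0.02,"yaw": 0},{"grip": 0.034,"dx": 0.07,"dy": 0.019,"dz": 0.038,"yaw": 0},{"grip": 0.034,"dx": 0.095,"dy": 0.027,"dz": 0.055,"yaw": 0},{"grip": 0.034,"dx": 0.112,"dy": 0.036,"dz": 0.065,"yaw": 0},{"grip": 0.034,"dx": 0.12,"dy": 0.036,"dz": 0.075,"yaw": 0},{"grip": 0.034,"dx": 0.12,"dy": 0.036,"dz": 0.075,"yaw": 0},{"grip": 0.034,"dx": 0.12,"dy": 0.036,"dz": 0.075,"yaw": 0},{"grip": 0.034,"dx": 0.12,"dy": 0.036,"dz": 0.075,"yaw": 0}]'

```text
clock: 2.85
tool_pos: [0.4274, 0.1356, 0.3304]
ee_rot: [2.245, 2.197, 0.0]
force: [0.2, 0.2, -0.1]
gripper_width: 0.397
finger_force: 0.0
```

```bash
python3 -c "
from h import *
plan([.428,.154,.33],1.555)
im=env.capture('wrist');K,C=cam('wrist')
for p in [(.429,.221,.068),(.427,.087,.068),(.62,.241,.014),(.618,.146,.014),(.617,.063,.014)]:
    q=proj(K,C,p); print(q); cv2.circle(im,(int(q[0]),int(q[1])),4,(255,0,0),1)
save('w2',im)
"
```

```text
pos [0.4274 0.1356 0.3304] psi 1.549 F [ 0.2  0.2 -0.1] w 0.397 t 2.9 | d [0.0184 0.0002 0.0004] yaw -0.006
[321.66047387  87.51667912]
[322.85643167 260.59158579]
[552.38252589  57.81535552]
[528.90187837 170.33455868]
[512.74503951 251.32766769]
```

View pics/w2.png

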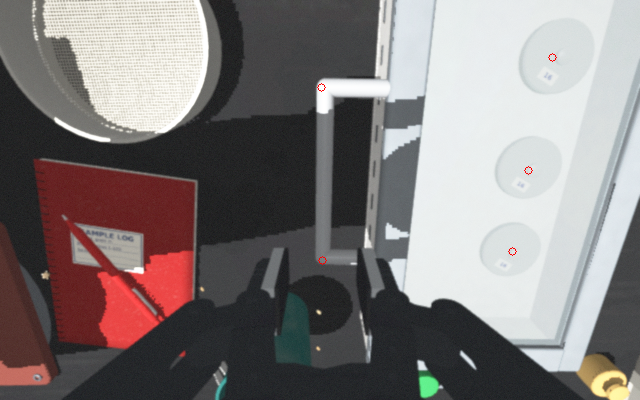

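The projected points land on the handle and the lids, so the estimates hold. Now descending on the bar and gripping it.

>>> servo_tool --commands '[{"grip": 0.034,"dx": 0.018,"dy": 0.002,"dz": 0.03,"yaw": 0},{"grip": 0.034,"dx": 0.018,"dy": 0.002,"dz": 0.06,"yaw": 0},{"grip": 0.034,"dx": 0.018,"dy": 0.002,"dz": 0.085,"yaw": 0},{"grip": 0.034,"dx": 0.018,"dy": 0.002,"dz": 0.1,"yaw": 0},{"grip": 0.034,"dx": 0.018,"dy": 0.002,"dz": 0.107,"yaw": 0},{"grip": 0.034,"dx": 0.018,"dy": 0.002,"dz": 0.107,"yaw": 0},{"grip": 0.004,"dx": 0.018,"dy": 0.002,"dz": 0.107,"yaw": 0},{"grip": 0.004,"dx": 0.018,"dy": 0.002,"dz": 0.107,"yaw": 0}]' --force 40

```text
clock: 3.57
tool_pos: [0.4294, 0.1541, 0.2239]
ee_rot: [-2.244, -2.196, 0.003]
force: [-19.3, 0.2, 20.5]
gripper_width: 0.129
finger_force: 25.0
```

>>> servo_tool --commands '[{"grip": 0.004,"dx": 0,"dy": 0,"dz": 0,"yaw": 0},{"grip": 0.004,"dx": 0,"dy": 0,"dz": 0,"yaw": 0},{"grip": 0.004,"dx": 0,"dy": 0,"dz": 0,"yaw": 0},{"grip": 0.004,"dx": 0,"dy": 0,"dz": 0,"yaw": 0},{"grip": 0.004,"dx": 0,"dy": 0,"dz": 0,"yaw": 0},{"grip": 0.004,"dx": 0,"dy": 0,"dz": 0,"yaw": 0},{"grip": 0.004,"dx": 0,"dy": 0,"dz": 0,"yaw": 0},{"grip": 0.004,"dx": 0,"dy": 0,"dz": 0,"yaw": 0}]'

```text
clock: 4.23
tool_pos: [0.4292, 0.1542, 0.2241]
ee_rot: [-2.244, -2.197, 0.002]
force: [-7.3, -1.4, 5.4]
gripper_width: 0.121
finger_force: 39.1
```

```bash
python3 -c "
from h import *
plan([.428,.154,.223])
# arc from grip at a0=.034: relative dx(world), dz(up)
for a in np.arange(0,1.61,.0667): print(round(a,3),round(.236*(np.cos(.034)-np.cos(a+.034)),4),round(-.236*(np.sin(a+.034)-np.sin(.034)),4))"
```

```text
pos [0.4292 0.1542 0.2241] psi 1.55 F [-7.3 -1.4  5.4] w 0.121 t 4.2 | d [-0.0003 -0.0012  0.0011] yaw 0
0.0 0.0 -0.0
0.067 0.0011 -0.0157
0.133 0.0032 -0.0313
0.2 0.0063 -0.0467
0.267 0.0105 -0.0619
0.333 0.0156 -0.0768
0.4 0.0218 -0.0913
0.467 0.0289 -0.1053
0.534 0.0369 -0.1189
0.6 0.0458 -0.1318
0.667 0.0555 -0.1442
0.734 0.0661 -0.1559
0.8 0.0774 -0.1668
0.867 0.0894 -0.177
0.934 0.102 -0.1864
1.0 0.1153 -0.1948
1.067 0.1291 -0.2024
1.134 0.1433 -0.2091
1.201 0.158 -0.2148
1.267 0.173 -0.2195
1.334 0.1883 -0.2231
1.401 0.2038 -0.2258
1.467 0.2195 -0.2274
1.534 0.2352 -0.228
1.601 0.251 -0.2275
```

Gripped: the opening is about 10 mm and the pad force 39 N. Following the arc.

>>> servo_tool --commands '[{"grip": 0.004,"dx": 0,"dy": 0.001,"dz": -0.016,"yaw": 0},{"grip": 0.004,"dx": 0,"dy": 0.003,"dz": -0.031,"yaw": 0},{"grip": 0.004,"dx": 0,"dy": 0.006,"dz": -0.047,"yaw": 0},{"grip": 0.004,"dx": 0,"dy": 0.0105,"dz": -0.062,"yaw": 0},{"grip": 0.004,"dx": 0,"dy": 0.0155,"dz": -0.077,"yaw": 0},{"grip": 0.004,"dx": 0,"dy": 0.022,"dz": -0.091,"yaw": 0},{"grip": 0.004,"dx": 0,"dy": 0.029,"dz": -0.105,"yaw": 0},{"grip": 0.004,"dx": 0,"dy": 0.037,"dz": -0.119,"yaw": 0}]'

```text
clock: 4.9
tool_pos: [0.4645, 0.1532, 0.3415]
ee_rot: [-2.241, -2.194, 0.011]
force: [-10.0, -2.2, -2.1]
gripper_width: 0.118
finger_force: 39.1
```

>>> servo_tool --commands '[{"grip": 0.004,"dx": 0,"dy": 0.009,"dz": -0.013,"yaw": 0},{"grip": 0.004,"dx": 0,"dy": 0.0185,"dz": -0.025,"yaw": 0},{"grip": 0.004,"dx": 0,"dy": 0.029,"dz": -0.037,"yaw": 0},{"grip": 0.004,"dx": 0,"dy": 0.0405,"dz": -0.048,"yaw": 0},{"grip": 0.004,"dx": 0,"dy": 0.0525,"dz": -0.058,"yaw": 0},{"grip": 0.004,"dx": 0,"dy": 0.065,"dz": -0.0675,"yaw": 0},{"grip": 0.004,"dx": 0,"dy": 0.078,"dz": -0.076,"yaw": 0},{"grip": 0.004,"dx": 0,"dy": 0.092,"dz": -0.0835,"yaw": 0}]'

```text
clock: 5.57
tool_pos: [0.5576, 0.1503, 0.4304]
ee_rot: [2.245, 2.196, -0.007]
force: [-15.3, -9.6, 17.8]
gripper_width: 0.124
finger_force: 41.2
```

```bash
python3 -c "
from h import *
plan([.4292+.251,.154,.2241+.2275])"
```

```text
pos [0.5576 0.1503 0.4304] psi 1.549 F [-15.3  -9.6  17.8] w 0.124 t 5.6 | d [ 0.0063  0.1225 -0.0215] yaw 0
```

>>> servo_tool --commands '[{"grip": 0.004,"dx": 0,"dy": 0.014,"dz": -0.009,"yaw": 0},{"grip": 0.004,"dx": 0,"dy": 0.029,"dz": -0.015,"yaw": 0},{"grip": 0.004,"dx": 0,"dy": 0.044,"dz": -0.02,"yaw": 0},{"grip": 0.004,"dx": 0,"dy": 0.059,"dz": -0.024,"yaw": 0},{"grip": 0.004,"dx": 0,"dy": 0.075,"dz": -0.0265,"yaw": 0},{"grip": 0.004,"dx": 0,"dy": 0.09,"dz": -0.028,"yaw": 0},{"grip": 0.004,"dx": 0,"dy": 0.106,"dz": -0.0285,"yaw": 0},{"grip": 0.004,"dx": 0,"dy": 0.122,"dz": -0.028,"yaw": 0}]'

```text
clock: 6.23
tool_pos: [0.6812, 0.1468, 0.4567]
ee_rot: [2.244, 2.192, -0.001]
force: [-3.3, -7.8, 3.1]
gripper_width: 0.123
finger_force: 41.5
```

```bash
python3 -c "
from h import *
plan([.4292+.251,.154,.2241+.2275])
save('t1',env.capture('top'));save('s1',env.capture('side'))
i1=cv2.imread('pics/t1.png')[80:380,180:460];i2=cv2.imread('pics/s1.png')[60:360,170:480]
cv2.imwrite('pics/m1.png',np.hstack([cv2.resize(i1,(390,420)),cv2.resize(i2,(410,420))]))"
```

```text
pos [0.6812 0.1468 0.4567] psi 1.547 F [-3.3 -7.8  3.1] w 0.123 t 6.2 | d [ 0.0071 -0.0012  0.0051] yaw 0
```

View pics/m1.png

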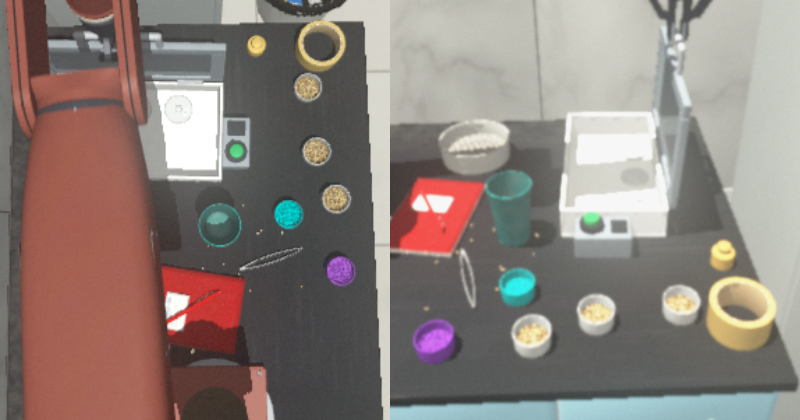

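The cover stands upright. The lids are inside along the back and all three tins are unmoved. Releasing, rising, and going to the far tin.

>>> servo_tool --commands '[{"grip": 0.05,"dx": 0,"dy": 0,"dz": 0,"yaw": 0},{"grip": 0.05,"dx": 0,"dy": 0,"dz": 0,"yaw": 0},{"grip": 0.05,"dx": 0,"dy": 0,"dz": 0,"yaw": 0},{"grip": 0.05,"dx": 0,"dy": 0,"dz": 0,"yaw": 0},{"grip": 0.05,"dx": 0,"dy": 0,"dz": -0.015,"yaw": 0},{"grip": 0.05,"dx": 0,"dy": 0,"dz": -0.03,"yaw": 0},{"grip": 0.05,"dx": 0,"dy": 0,"dz": -0.05,"yaw": 0},{"grip": 0.05,"dx": 0,"dy": 0,"dz": -0.065,"yaw": 0}]'

```text
clock: 7.0
tool_pos: [0.6803, 0.1495, 0.52]
ee_rot: [2.244, 2.198, 0.001]
force: [0.8, -0.9, 0.2]
gripper_width: 0.584
finger_force: 0.0
```

>>> servo_tool --commands '[{"grip": 0.075,"dx": -0.02,"dy": -0.01,"dz": 0,"yaw": 0.0},{"grip": 0.075,"dx": -0.06,"dy": -0.02,"dz": 0,"yaw": 0.12},{"grip": 0.075,"dx": -0.1,"dy": -0.03,"dz": 0,"yaw": 0.24},{"grip": 0.075,"dx": -0.14,"dy": -0.03,"dz": 0,"yaw": 0.36},{"grip": 0.075,"dx": -0.18,"dy": -0.03,"dz": 0,"yaw": 0.48},{"grip": 0.075,"dx": -0.22,"dy": -0.03,"dz": 0,"yaw": 0.6},{"grip": 0.075,"dx": -0.26,"dy": -0.03,"dz": 0,"yaw": 0.72},{"grip": 0.075,"dx": -0.3,"dy": -0.03,"dz": 0,"yaw": 0.84}]'

```text
clock: 7.67
tool_pos: [0.6438, -0.1515, 0.5188]
ee_rot: [2.948, 1.084, 0.001]
force: [1.2, 0.3, -0.3]
gripper_width: 0.876
finger_force: 0.0
```

```bash
python3 -c "
from h import *
plan([.655,-.2,.35],0)"
```

```text
pos [ 0.6438 -0.1515  0.5188] psi 0.705 F [ 1.2  0.3 -0.3] w 0.876 t 7.7 | d [-0.023   0.0442  0.1688] yaw 0.705
```

>>> servo_tool --commands '[{"grip": 0.075,"dx": -0.01,"dy": 0.02,"dz": 0.03,"yaw": 0.12},{"grip": 0.075,"dx": -0.02,"dy": 0.035,"dz": 0.065,"yaw": 0.24},{"grip": 0.075,"dx": -0.023,"dy": 0.044,"dz": 0.1,"yaw": 0.36},{"grip": 0.075,"dx": -0.023,"dy": 0.044,"dz": 0.135,"yaw": 0.48},{"grip": 0.075,"dx": -0.023,"dy": 0.044,"dz": 0.16,"yaw": 0.6},{"grip": 0.075,"dx": -0.023,"dy": 0.044,"dz": 0.17,"yaw": 0.705},{"grip": 0.075,"dx": -0.023,"dy": 0.044,"dz": 0.17,"yaw": 0.705},{"grip": 0.075,"dx": -0.023,"dy": 0.044,"dz": 0.17,"yaw": 0.705}]'

```text
clock: 8.33
tool_pos: [0.6555, -0.1982, 0.3479]
ee_rot: [-3.141, -0.013, 0.002]
force: [0.4, 0.5, -0.3]
gripper_width: 0.878
finger_force: 0.0
```

```bash
cat >> h.py <<'E'
def tins(c="wrist",z=.027,n="tin_1"):
    K,C=cam(c); im=env.capture(c); out=[]
    for m in env.masks_of(c,n):
        ys,xs=np.nonzero(m["region"]); u=(xs.min()+xs.max())/2,(ys.min()+ys.max())/2
        col=cv2.cvtColor(im,cv2.COLOR_RGB2HSV)[m["region"]].mean(0).round()
        out.append(onz(K,C,u,z)); print(n,round(m["conf"],2),np.round(u),"ext",np.ptp(xs),np.ptp(ys),"hsv",col,"world",np.round(out[-1],4))
    return im
E
python3 -c "
from h import *
plan([.655,-.2,.35],0)
save('w3',tins())"
```

```text
pos [ 0.6555 -0.1982  0.3479] psi 0.008 F [ 0.4  0.5 -0.3] w 0.878 t 8.3 | d [-0.0005  0.0018 -0.0021] yaw 0.008
tin_1 0.75 [328. 182.] ext 56 59 hsv [ 22.  66. 189.] world [ 0.6565 -0.2029  0.027 ]
tin_1 0.74 [338. 296.] ext 50 55 hsv [ 28.  43. 159.] world [ 0.5314 -0.2155  0.027 ]
tin_1 0.73 [366. 356.] ext 46 34 hsv [ 34.  23. 138.] world [ 0.4501 -0.2497  0.027 ]
```

View pics/w3.png

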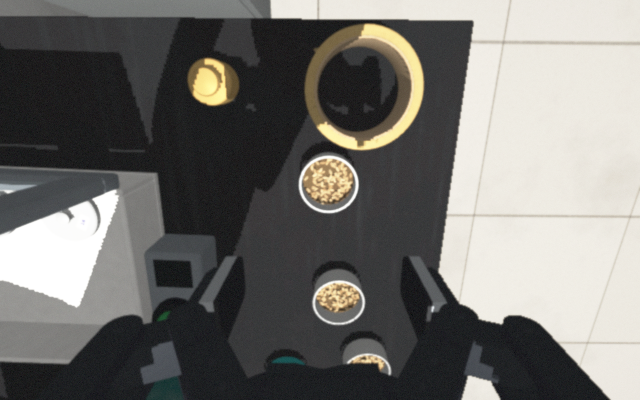

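The wrist view shows tin A at (328,182), tin B at (338,298) and tin C at (366,362), with the tape above them. Grasping tin A.

>>> servo_tool --commands '[{"grip": 0.075,"dx": 0.001,"dy": 0.005,"dz": 0.035,"yaw": 0},{"grip": 0.075,"dx": 0.001,"dy": 0.005,"dz": 0.07,"yaw": 0},{"grip": 0.075,"dx": 0.001,"dy": 0.005,"dz": 0.105,"yaw": 0},{"grip": 0.075,"dx": 0.001,"dy": 0.005,"dz": 0.135,"yaw": 0},{"grip": 0.075,"dx": 0.001,"dy": 0.005,"dz": 0.155,"yaw": 0},{"grip": 0.075,"dx": 0.001,"dy": 0.005,"dz": 0.167,"yaw": 0},{"grip": 0.075,"dx": 0.001,"dy": 0.005,"dz": 0.171,"yaw": 0},{"grip": 0.045,"dx": 0.001,"dy": 0.005,"dz": 0.171,"yaw": 0}]' --force 25

```text
clock: 9.1
tool_pos: [0.6571, -0.2036, 0.1778]
ee_rot: [3.141, 0.009, 0.001]
force: [0.1, -0.3, 0.1]
gripper_width: 0.759
finger_force: 0.0
```

>>> servo_tool --commands '[{"grip": 0.045,"dx": 0,"dy": 0,"dz": 0,"yaw": 0},{"grip": 0.045,"dx": 0,"dy": 0,"dz": 0,"yaw": 0},{"grip": 0.045,"dx": 0,"dy": 0,"dz": 0,"yaw": 0},{"grip": 0.045,"dx": 0,"dy": 0,"dz": 0,"yaw": 0},{"grip": 0.045,"dx": 0,"dy": 0,"dz": -0.02,"yaw": 0},{"grip": 0.045,"dx": 0,"dy": 0,"dz": -0.055,"yaw": 0},{"grip": 0.045,"dx": 0,"dy": 0,"dz": -0.09,"yaw": 0},{"grip": 0.045,"dx": 0,"dy": 0,"dz": -0.12,"yaw": 0}]'

```text
clock: 9.77
tool_pos: [0.6567, -0.2036, 0.2995]
ee_rot: [3.141, 0.008, 0.001]
force: [0.4, -0.5, -1.1]
gripper_width: 0.622
finger_force: 26.8
```

```bash
python3 -c "
from h import *
L=[(.62,.241,.014),(.6184,.1464,.014),(.6171,.0634,.014)]
for l in L: plan([l[0]-.081,l[1]+.0013,.30],0)"
```

```text
pos [ 0.6567 -0.2036  0.2995] psi 0.005 F [ 0.4 -0.5 -1.1] w 0.622 t 9.8 | d [-0.1155 -0.4464 -0.0007] yaw 0.005
pos [ 0.6567 -0.2036  0.2995] psi 0.005 F [ 0.4 -0.5 -1.1] w 0.622 t 9.8 | d [-0.1175 -0.3518 -0.0007] yaw 0.005
pos [ 0.6567 -0.2036  0.2995] psi 0.005 F [ 0.4 -0.5 -1.1] w 0.622 t 9.8 | d [-0.1192 -0.2689 -0.0007] yaw 0.005
```

>>> servo_tool --commands '[{"grip": 0.045,"dx": -0.01,"dy": -0.037,"dz": 0,"yaw": 0},{"grip": 0.045,"dx": -0.02,"dy": -0.075,"dz": 0,"yaw": 0},{"grip": 0.045,"dx": -0.03,"dy": -0.112,"dz": 0,"yaw": 0},{"grip": 0.045,"dx": -0.04,"dy": -0.149,"dz": 0,"yaw": 0},{"grip": 0.045,"dx": -0.05,"dy": -0.187,"dz": 0,"yaw": 0},{"grip": 0.045,"dx": -0.06,"dy": -0.224,"dz": 0,"yaw": 0},{"grip": 0.045,"dx": -0.07,"dy": -0.261,"dz": 0,"yaw": 0},{"grip": 0.045,"dx": -0.08,"dy": -0.3,"dz": 0,"yaw": 0}]'

```text
clock: 10.43
tool_pos: [0.5744, 0.0975, 0.2978]
ee_rot: [3.141, 0.007, 0.001]
force: [-0.2, 0.4, -0.1]
gripper_width: 0.62
finger_force: 26.8
```

>>> servo_tool --commands '[{"grip": 0.045,"dx": -0.01,"dy": -0.037,"dz": 0,"yaw": 0},{"grip": 0.045,"dx": -0.02,"dy": -0.075,"dz": 0,"yaw": 0},{"grip": 0.045,"dx": -0.03,"dy": -0.112,"dz": 0,"yaw": 0},{"grip": 0.045,"dx": -0.0355,"dy": -0.135,"dz": 0,"yaw": 0},{"grip": 0.045,"dx": -0.0355,"dy": -0.1464,"dz": 0,"yaw": 0},{"grip": 0.045,"dx": -0.0355,"dy": -0.1464,"dz": 0,"yaw": 0},{"grip": 0.045,"dx": -0.0355,"dy": -0.1464,"dz": 0,"yaw": 0},{"grip": 0.045,"dx": -0.0355,"dy": -0.1464,"dz": 0,"yaw": 0}]'

```text
clock: 11.1
tool_pos: [0.5395, 0.2411, 0.2972]
ee_rot: [3.141, 0.006, 0.0]
force: [0.3, -0.6, -0.5]
gripper_width: 0.619
finger_force: 26.8
```

```bash
python3 -c "
from h import *
plan([.539,.2423,.186],0)
save('w4',tins(n='lid_1',z=.015))"
```

```text
pos [0.5395 0.2411 0.2972] psi 0.004 F [ 0.3 -0.6 -0.5] w 0.619 t 11.1 | d [-0.0005 -0.0013  0.1112] yaw 0.004
lid_1 0.97 [322.  86.] ext 76 81 hsv [46.  6. 89.] world [0.6254 0.2418 0.015 ]
lid_1 0.78 [554. 100.] ext 82 78 hsv [ 33.   5. 187.] world [0.6166 0.0667 0.015 ]
lid_1 0.65 [445.  96.] ext 78 79 hsv [ 33.   5. 200.] world [0.6195 0.1494 0.015 ]
lid_1 0.65 [590. 359.] ext 97 80 hsv [ 88. 140.  31.] world [ 0.3697 -0.0278  0.015 ]
```

View pics/w4.png

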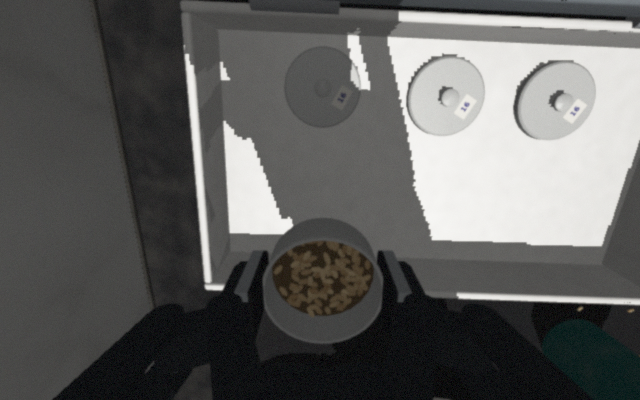

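The tin is held level above the chest, with lids at (322,86), (445,96) and (554,100). Lowering it in front of the first lid.

>>> servo_tool --commands '[{"grip": 0.045,"dx": 0.003,"dy": -0.001,"dz": 0.03,"yaw": 0},{"grip": 0.045,"dx": 0.003,"dy": -0.001,"dz": 0.06,"yaw": 0},{"grip": 0.045,"dx": 0.003,"dy": -0.001,"dz": 0.085,"yaw": 0},{"grip": 0.045,"dx": 0.003,"dy": -0.001,"dz": 0.102,"yaw": 0},{"grip": 0.045,"dx": 0.003,"dy": -0.001,"dz": 0.11,"yaw": 0},{"grip": 0.045,"dx": 0.003,"dy": -0.001,"dz": 0.1127,"yaw": 0},{"grip": 0.045,"dx": 0.003,"dy": -0.001,"dz": 0.1127,"yaw": 0},{"grip": 0.07,"dx": 0.003,"dy": -0.001,"dz": 0.1127,"yaw": 0}]'

```text
clock: 11.87
tool_pos: [0.5428, 0.2424, 0.1852]
ee_rot: [-3.141, -0.005, -0.002]
force: [0.1, 0.7, 1.0]
gripper_width: 0.745
finger_force: 0.0
```

>>> servo_tool --commands '[{"grip": 0.07,"dx": 0,"dy": 0,"dz": 0,"yaw": 0},{"grip": 0.07,"dx": 0,"dy": 0,"dz": 0,"yaw": 0},{"grip": 0.07,"dx": 0,"dy": 0,"dz": 0,"yaw": 0},{"grip": 0.07,"dx": 0,"dy": 0,"dz": -0.02,"yaw": 0},{"grip": 0.07,"dx": 0,"dy": 0,"dz": -0.05,"yaw": 0},{"grip": 0.07,"dx": 0,"dy": 0,"dz": -0.085,"yaw": 0},{"grip": 0.07,"dx": 0,"dy": 0,"dz": -0.12,"yaw": 0},{"grip": 0.07,"dx": 0,"dy": 0,"dz": -0.15,"yaw": 0}]'

```text
clock: 12.53
tool_pos: [0.5421, 0.2433, 0.3371]
ee_rot: [-3.141, -0.008, -0.003]
force: [1.0, -0.6, -0.6]
gripper_width: 0.821
finger_force: 0.0
```

```bash
python3 -c "
from h import *
plan([.527,-.215,.335],0)
tins(z=.033); tins('top'); tins('side')"
```

```text
pos [0.5421 0.2433 0.3371] psi 0.005 F [ 1.  -0.6 -0.6] w 0.821 t 12.5 | d [-0.0173  0.4582  0.0018] yaw 0.005
tin_1 0.71 [324. 191.] ext 60 62 hsv [25. 69. 64.] world [0.5405 0.2423 0.033 ]
tin_1 0.35 [414. 140.] ext 450 280 hsv [ 36.   8. 142.] world [0.5864 0.1659 0.033 ]
tin_1 0.86 [387. 232.] ext 20 19 hsv [ 90. 234. 180.] world [ 0.3982 -0.1543  0.027 ]
tin_1 0.84 [420. 222.] ext 19 18 hsv [ 22.  76. 171.] world [ 0.4258 -0.2484  0.027 ]
tin_1 0.81 [424. 273.] ext 21 20 hsv [139. 129. 169.] world [ 0.2859 -0.2511  0.027 ]
tin_1 0.8 [406. 188.] ext 20 19 hsv [ 25.  67. 167.] world [ 0.5232 -0.2116  0.027 ]
tin_1 0.66 [246. 184.] ext 16 17 hsv [ 20.  56. 115.] world [0.5388 0.238  0.027 ]
tin_1 0.84 [202. 304.] ext 29 30 hsv [140. 136. 185.] world [ 0.2871 -0.2649  0.027 ]
tin_1 0.81 [277. 300.] ext 28 30 hsv [ 25.  39. 208.] world [ 0.4279 -0.2614  0.027 ]
tin_1 0.78 [326. 285.] ext 27 28 hsv [ 25.  36. 211.] world [ 0.522  -0.2276  0.027 ]
tin_1 0.72 [324. 166.] ext 17 16 hsv [ 26.  16. 190.] world [0.5377 0.2317 0.027 ]
tin_1 0.69 [266. 265.] ext 27 26 hsv [ 89. 169. 187.] world [ 0.3982 -0.1667  0.027 ]
```

>>> servo_tool --commands '[{"grip": 0.075,"dx": -0.001,"dy": 0.037,"dz": 0,"yaw": 0},{"grip": 0.075,"dx": -0.003,"dy": 0.075,"dz": 0,"yaw": 0},{"grip": 0.075,"dx": -0.004,"dy": 0.112,"dz": 0,"yaw": 0},{"grip": 0.075,"dx": -0.006,"dy": 0.149,"dz": 0,"yaw": 0},{"grip": 0.075,"dx": -0.008,"dy": 0.187,"dz": 0,"yaw": 0},{"grip": 0.075,"dx": -0.009,"dy": 0.224,"dz": 0,"yaw": 0},{"grip": 0.075,"dx": -0.01,"dy": 0.261,"dz": 0,"yaw": 0},{"grip": 0.075,"dx": -0.012,"dy": 0.3,"dz": 0,"yaw": 0}]'

```text
clock: 13.5
tool_pos: [0.5305, -0.0581, 0.3325]
ee_rot: [-3.141, -0.008, 0.005]
force: [1.1, -0.1, 0.2]
gripper_width: 0.88
finger_force: 0.0
```

>>> servo_tool --commands '[{"grip": 0.075,"dx": -0.002,"dy": 0.037,"dz": 0,"yaw": 0},{"grip": 0.075,"dx": -0.003,"dy": 0.075,"dz": 0,"yaw": 0},{"grip": 0.075,"dx": -0.005,"dy": 0.112,"dz": 0,"yaw": 0},{"grip": 0.075,"dx": -0.006,"dy": 0.14,"dz": 0.015,"yaw": 0},{"grip": 0.075,"dx": -0.006,"dy": 0.157,"dz": 0.03,"yaw": 0},{"grip": 0.075,"dx": -0.006,"dy": 0.157,"dz": 0.035,"yaw": 0},{"grip": 0.075,"dx": -0.006,"dy": 0.157,"dz": 0.035,"yaw": 0},{"grip": 0.075,"dx": -0.006,"dy": 0.157,"dz": 0.035,"yaw": 0}]'

```text
clock: 14.17
tool_pos: [0.5257, -0.213, 0.2979]
ee_rot: [-3.139, -0.007, 0.005]
force: [0.7, 0.1, 1.0]
gripper_width: 0.88
finger_force: 0.0
```

```bash
python3 -c "
from h import *
plan([.525,-.214,.177],0)
tins()"
```

```text
pos [ 0.5257 -0.213   0.2979] psi 0.005 F [0.7 0.1 1. ] w 0.88 t 14.2 | d [-0.0003  0.0013  0.1209] yaw 0.005
tin_1 0.89 [262. 322.] ext 59 64 hsv [ 90. 170. 139.] world [ 0.4072 -0.157   0.027 ]
tin_1 0.71 [327. 200.] ext 70 70 hsv [ 23.  60. 183.] world [ 0.5254 -0.2158  0.027 ]
tin_1 0.57 [366. 297.] ext 61 66 hsv [ 29.  43. 159.] world [ 0.4348 -0.2508  0.027 ]
```

>>> servo_tool --commands '[{"grip": 0.075,"dx": 0,"dy": 0.003,"dz": 0.03,"yaw": 0},{"grip": 0.075,"dx": 0,"dy": 0.003,"dz": 0.06,"yaw": 0},{"grip": 0.075,"dx": 0,"dy": 0.003,"dz": 0.09,"yaw": 0},{"grip": 0.075,"dx": 0,"dy": 0.003,"dz": 0.112,"yaw": 0},{"grip": 0.075,"dx": 0,"dy": 0.003,"dz": 0.121,"yaw": 0},{"grip": 0.075,"dx": 0,"dy": 0.003,"dz": 0.121,"yaw": 0},{"grip": 0.045,"dx": 0,"dy": 0.003,"dz": 0.121,"yaw": 0},{"grip": 0.045,"dx": 0,"dy": 0.003,"dz": 0.121,"yaw": 0}]'

```text
clock: 14.93
tool_pos: [0.5274, -0.217, 0.1807]
ee_rot: [3.14, 0.009, 0.005]
force: [-3.8, -0.5, 20.8]
gripper_width: 0.619
finger_force: 25.5
```

>>> servo_tool --commands '[{"grip": 0.045,"dx": 0,"dy": 0,"dz": 0,"yaw": 0},{"grip": 0.045,"dx": 0,"dy": 0,"dz": 0,"yaw": 0},{"grip": 0.045,"dx": 0,"dy": 0,"dz": 0,"yaw": 0},{"grip": 0.045,"dx": 0,"dy": 0,"dz": -0.02,"yaw": 0},{"grip": 0.045,"dx": 0,"dy": 0,"dz": -0.05,"yaw": 0},{"grip": 0.045,"dx": 0,"dy": 0,"dz": -0.085,"yaw": 0},{"grip": 0.045,"dx": 0,"dy": 0,"dz": -0.11,"yaw": 0},{"grip": 0.045,"dx": 0,"dy": 0,"dz": -0.12,"yaw": 0}]'

```text
clock: 15.6
tool_pos: [0.5275, -0.2176, 0.3039]
ee_rot: [3.137, 0.007, 0.011]
force: [0.7, -0.4, 0.6]
gripper_width: 0.615
finger_force: 26.9
```

>>> servo_tool --commands '[{"grip": 0.045,"dx": 0.002,"dy": -0.038,"dz": 0,"yaw": 0},{"grip": 0.045,"dx": 0.004,"dy": -0.075,"dz": 0,"yaw": 0},{"grip": 0.045,"dx": 0.005,"dy": -0.112,"dz": 0,"yaw": 0},{"grip": 0.045,"dx": 0.007,"dy": -0.15,"dz": 0,"yaw": 0},{"grip": 0.045,"dx": 0.008,"dy": -0.187,"dz": 0,"yaw": 0},{"grip": 0.045,"dx": 0.01,"dy": -0.225,"dz": 0,"yaw": 0},{"grip": 0.045,"dx": 0.012,"dy": -0.262,"dz": 0,"yaw": 0},{"grip": 0.045,"dx": 0.014,"dy": -0.3,"dz": 0,"yaw": 0}]'

```text
clock: 16.27
tool_pos: [0.5381, 0.0849, 0.2978]
ee_rot: [3.141, 0.007, -0.001]
force: [1.2, -0.2, -1.5]
gripper_width: 0.614
finger_force: 26.9
```

```bash
python3 -c "
from h import *
plan([.538,.149,.1845],0)"
```

```text
pos [0.5381 0.0849 0.2978] psi 0.004 F [ 1.2 -0.2 -1.5] w 0.614 t 16.3 | d [ 0.0002 -0.0641  0.1133] yaw 0.004
```

>>> servo_tool --commands '[{"grip": 0.045,"dx": 0,"dy": -0.03,"dz": 0,"yaw": 0},{"grip": 0.045,"dx": 0,"dy": -0.055,"dz": 0,"yaw": 0},{"grip": 0.045,"dx": 0,"dy": -0.064,"dz": 0.02,"yaw": 0},{"grip": 0.045,"dx": 0,"dy": -0.064,"dz": 0.05,"yaw": 0},{"grip": 0.045,"dx": 0,"dy": -0.064,"dz": 0.08,"yaw": 0},{"grip": 0.045,"dx": 0,"dy": -0.064,"dz": 0.1,"yaw": 0},{"grip": 0.045,"dx": 0,"dy": -0.064,"dz": 0.11,"yaw": 0},{"grip": 0.045,"dx": 0,"dy": -0.064,"dz": 0.11,"yaw": 0}]'

```text
clock: 16.93
tool_pos: [0.5375, 0.1472, 0.1865]
ee_rot: [3.141, 0.008, -0.006]
force: [0.2, 0.1, -0.4]
gripper_width: 0.617
finger_force: 28.5
```

>>> servo_tool --commands '[{"grip": 0.068,"dx": 0,"dy": 0,"dz": 0,"yaw": 0},{"grip": 0.068,"dx": 0,"dy": 0,"dz": 0,"yaw": 0},{"grip": 0.068,"dx": 0,"dy": 0,"dz": 0,"yaw": 0},{"grip": 0.068,"dx": 0,"dy": 0,"dz": -0.01,"yaw": 0},{"grip": 0.068,"dx": 0,"dy": 0,"dz": -0.04,"yaw": 0},{"grip": 0.068,"dx": 0,"dy": 0,"dz": -0.075,"yaw": 0},{"grip": 0.068,"dx": 0,"dy": 0,"dz": -0.11,"yaw": 0},{"grip": 0.068,"dx": 0,"dy": 0,"dz": -0.15,"yaw": 0}]'

```text
clock: 17.6
tool_pos: [0.5378, 0.1471, 0.3402]
ee_rot: [3.141, 0.007, -0.001]
force: [0.2, 0.1, -0.8]
gripper_width: 0.797
finger_force: 0.0
```

```bash
python3 -c "
from h import *
plan([.429,-.25,.335],0)
tins(z=.033); tins('top')"
```

```text
pos [0.5378 0.1471 0.3402] psi 0.005 F [ 0.2  0.1 -0.8] w 0.797 t 17.6 | d [-0.1107  0.3966  0.0054] yaw 0.005
tin_1 0.73 [599. 307.] ext 68 54 hsv [ 90. 181.  75.] world [ 0.411  -0.1388  0.033 ]
tin_1 0.72 [220. 184.] ext 66 62 hsv [ 24.  63. 120.] world [0.5406 0.2398 0.033 ]
tin_1 0.72 [630. 380.] ext 18 38 hsv [137. 140.  42.] world [ 0.3133 -0.2013  0.033 ]
tin_1 0.64 [343.  16.] ext 592 33 hsv [101.  21.  78.] world [0.6747 0.1323 0.033 ]
tin_1 0.56 [322. 192.] ext 58 61 hsv [25. 70. 64.] world [0.534  0.1477 0.033 ]
tin_1 0.86 [420. 222.] ext 19 19 hsv [ 23.  71. 166.] world [ 0.4273 -0.2457  0.027 ]
tin_1 0.84 [424. 273.] ext 21 20 hsv [139. 130. 171.] world [ 0.2859 -0.2511  0.027 ]
tin_1 0.82 [244. 185.] ext 20 16 hsv [ 21.  75. 175.] world [0.5374 0.2436 0.027 ]
tin_1 0.51 [386. 232.] ext 17 18 hsv [ 90. 242. 184.] world [ 0.3996 -0.153   0.027 ]
```

>>> servo_tool --commands '[{"grip": 0.075,"dx": -0.008,"dy": 0.037,"dz": 0,"yaw": 0},{"grip": 0.075,"dx": -0.018,"dy": 0.075,"dz": 0,"yaw": 0},{"grip": 0.075,"dx": -0.029,"dy": 0.112,"dz": 0,"yaw": 0},{"grip": 0.075,"dx": -0.04,"dy": 0.149,"dz": 0,"yaw": 0},{"grip": 0.075,"dx": -0.05,"dy": 0.186,"dz": 0,"yaw": 0},{"grip": 0.075,"dx": -0.06,"dy": 0.223,"dz": 0,"yaw": 0},{"grip": 0.075,"dx": -0.07,"dy": 0.26,"dz": 0,"yaw": 0},{"grip": 0.075,"dx": -0.08,"dy": 0.297,"dz": 0,"yaw": 0}]'

```text
clock: 18.47
tool_pos: [0.4584, -0.1514, 0.3371]
ee_rot: [-3.14, -0.008, 0.004]
force: [0.7, -0.5, 0.1]
gripper_width: 0.876
finger_force: 0.0
```

>>> servo_tool --commands '[{"grip": 0.075,"dx": -0.01,"dy": 0.037,"dz": 0,"yaw": 0},{"grip": 0.075,"dx": -0.02,"dy": 0.07,"dz": 0,"yaw": 0},{"grip": 0.075,"dx": -0.03,"dy": 0.1,"dz": 0.01,"yaw": 0},{"grip": 0.075,"dx": -0.03,"dy": 0.1,"dz": 0.025,"yaw": 0},{"grip": 0.075,"dx": -0.03,"dy": 0.1,"dz": 0.035,"yaw": 0},{"grip": 0.075,"dx": -0.03,"dy": 0.1,"dz": 0.035,"yaw": 0},{"grip": 0.075,"dx": -0.03,"dy": 0.1,"dz": 0.035,"yaw": 0},{"grip": 0.075,"dx": -0.03,"dy": 0.1,"dz": 0.035,"yaw": 0}]'

```text
clock: 19.13
tool_pos: [0.4307, -0.2493, 0.3035]
ee_rot: [-3.141, -0.01, 0.001]
force: [-0.7, -0.0, 0.4]
gripper_width: 0.874
finger_force: 0.0
```

```bash
python3 -c "
from h import *
plan([.429,-.25,.181],0)
tins()"
```

```text
pos [ 0.4307 -0.2493  0.3035] psi 0.006 F [-0.7 -0.   0.4] w 0.874 t 19.1 | d [-0.0016  0.0007  0.1225] yaw 0.006
tin_1 0.97 [214. 230.] ext 70 68 hsv [ 90. 168. 159.] world [ 0.4019 -0.1579  0.027 ]
tin_1 0.83 [326. 200.] ext 67 69 hsv [ 22.  62. 183.] world [ 0.4297 -0.2514  0.027 ]
tin_1 0.71 [327. 334.] ext 56 60 hsv [138. 148. 131.] world [ 0.2953 -0.2542  0.027 ]
```

>>> servo_tool --commands '[{"grip": 0.075,"dx": -0.001,"dy": 0.002,"dz": 0.03,"yaw": 0},{"grip": 0.075,"dx": -0.001,"dy": 0.002,"dz": 0.06,"yaw": 0},{"grip": 0.075,"dx": -0.001,"dy": 0.002,"dz": 0.09,"yaw": 0},{"grip": 0.075,"dx": -0.001,"dy": 0.002,"dz": 0.112,"yaw": 0},{"grip": 0.075,"dx": -0.001,"dy": 0.002,"dz": 0.121,"yaw": 0},{"grip": 0.075,"dx": -0.001,"dy": 0.002,"dz": 0.121,"yaw": 0},{"grip": 0.045,"dx": -0.001,"dy": 0.002,"dz": 0.121,"yaw": 0},{"grip": 0.045,"dx": -0.001,"dy": 0.002,"dz": 0.121,"yaw": 0}]'

```text
clock: 19.9
tool_pos: [0.4304, -0.2528, 0.1845]
ee_rot: [3.14, 0.008, 0.004]
force: [-5.9, 4.6, 10.7]
gripper_width: 0.624
finger_force: 24.1
```

>>> servo_tool --commands '[{"grip": 0.045,"dx": 0,"dy": 0,"dz": 0,"yaw": 0},{"grip": 0.045,"dx": 0,"dy": 0,"dz": 0,"yaw": 0},{"grip": 0.045,"dx": 0,"dy": 0,"dz": 0,"yaw": 0},{"grip": 0.045,"dx": 0,"dy": 0,"dz": -0.02,"yaw": 0},{"grip": 0.045,"dx": 0,"dy": 0,"dz": -0.055,"yaw": 0},{"grip": 0.045,"dx": 0,"dy": 0,"dz": -0.09,"yaw": 0},{"grip": 0.045,"dx": 0,"dy": 0,"dz": -0.12,"yaw": 0},{"grip": 0.045,"dx": 0,"dy": 0,"dz": -0.135,"yaw": 0}]'

```text
clock: 20.57
tool_pos: [0.4303, -0.253, 0.3227]
ee_rot: [3.137, 0.008, 0.009]
force: [0.0, -0.4, 0.6]
gripper_width: 0.621
finger_force: 26.9
```

>>> servo_tool --commands '[{"grip": 0.045,"dx": 0.02,"dy": -0.03,"dz": 0,"yaw": 0},{"grip": 0.045,"dx": 0.04,"dy": -0.065,"dz": 0,"yaw": 0},{"grip": 0.045,"dx": 0.055,"dy": -0.1,"dz": 0,"yaw": 0},{"grip": 0.045,"dx": 0.07,"dy": -0.137,"dz": 0,"yaw": 0},{"grip": 0.045,"dx": 0.085,"dy": -0.174,"dz": 0,"yaw": 0},{"grip": 0.045,"dx": 0.095,"dy": -0.21,"dz": 0,"yaw": 0},{"grip": 0.045,"dx": 0.102,"dy": -0.245,"dz": 0,"yaw": 0},{"grip": 0.045,"dx": 0.106,"dy": -0.28,"dz": 0,"yaw": 0}]'

```text
clock: 21.23
tool_pos: [0.5345, 0.0301, 0.3184]
ee_rot: [3.141, 0.008, 0.003]
force: [-0.5, 0.2, -0.9]
gripper_width: 0.625
finger_force: 26.9
```

```bash
python3 -c "
from h import *
plan([.536,.0655,.187],0)"
```

```text
pos [0.5345 0.0301 0.3184] psi 0.005 F [-0.5  0.2 -0.9] w 0.625 t 21.2 | d [ 0.0014 -0.0354  0.1314] yaw 0.005
```

>>> servo_tool --commands '[{"grip": 0.045,"dx": 0.001,"dy": -0.025,"dz": 0,"yaw": 0},{"grip": 0.045,"dx": 0.001,"dy": -0.032,"dz": 0.02,"yaw": 0},{"grip": 0.045,"dx": 0.001,"dy": -0.032,"dz": 0.05,"yaw": 0},{"grip": 0.045,"dx": 0.001,"dy": -0.032,"dz": 0.08,"yaw": 0},{"grip": 0.045,"dx": 0.001,"dy": -0.032,"dz": 0.105,"yaw": 0},{"grip": 0.045,"dx": 0.001,"dy": -0.032,"dz": 0.12,"yaw": 0},{"grip": 0.045,"dx": 0.001,"dy": -0.032,"dz": 0.129,"yaw": 0},{"grip": 0.045,"dx": 0.001,"dy": -0.032,"dz": 0.129,"yaw": 0}]'

```text
clock: 21.9
tool_pos: [0.535, 0.0603, 0.1886]
ee_rot: [-3.142, -0.008, 0.001]
force: [-0.0, -0.2, -0.3]
gripper_width: 0.62
finger_force: 29.6
```

>>> servo_tool --commands '[{"grip": 0.064,"dx": 0,"dy": 0,"dz": 0,"yaw": 0},{"grip": 0.064,"dx": 0,"dy": 0,"dz": 0,"yaw": 0},{"grip": 0.064,"dx": 0,"dy": 0,"dz": 0,"yaw": 0},{"grip": 0.064,"dx": 0,"dy": 0,"dz": -0.01,"yaw": 0},{"grip": 0.064,"dx": 0,"dy": 0,"dz": -0.04,"yaw": 0},{"grip": 0.064,"dx": 0,"dy": 0,"dz": -0.075,"yaw": 0},{"grip": 0.064,"dx": 0,"dy": 0,"dz": -0.11,"yaw": 0},{"grip": 0.064,"dx": 0,"dy": 0,"dz": -0.14,"yaw": 0}]'

```text
clock: 22.57
tool_pos: [0.5349, 0.0602, 0.3319]
ee_rot: [3.142, 0.007, 0.004]
force: [0.8, 0.4, -0.2]
gripper_width: 0.746
finger_force: 0.0
```

```bash
python3 -c "
from h import *
plan([.68,.15,.52],1.55)
tins(z=.033)
save('t2',env.capture('top'));K,C=cam('top')
for m in env.masks_of('top','cover'): print(m['conf'],m['xy'])
i1=cv2.imread('pics/t2.png')[80:280,180:460]; cv2.imwrite('pics/m2.png',cv2.resize(i1,None,fx=2.8,fy=2.8))"
```

```text
pos [0.5349 0.0602 0.3319] psi 0.005 F [ 0.8  0.4 -0.2] w 0.746 t 22.6 | d [ 0.1459 -0.0891 -0.1877] yaw -1.545
tin_1 0.81 [322. 195.] ext 60 62 hsv [24. 69. 72.] world [0.5314 0.0609 0.033 ]
tin_1 0.7 [226. 192.] ext 66 64 hsv [27. 62. 77.] world [0.5337 0.1455 0.033 ]
tin_1 0.63 [524. 309.] ext 65 54 hsv [ 90. 181.  80.] world [ 0.4128 -0.1427  0.033 ]
tin_1 0.59 [596. 382.] ext 49 35 hsv [138. 158.  63.] world [ 0.319  -0.2408  0.033 ]
tin_1 0.58 [120. 184.] ext 75 64 hsv [ 29.  50. 114.] world [0.5405 0.2372 0.033 ]
0.94 [256.0, 113.8]
0.3 [309.0, 189.9]
```

View pics/m2.png

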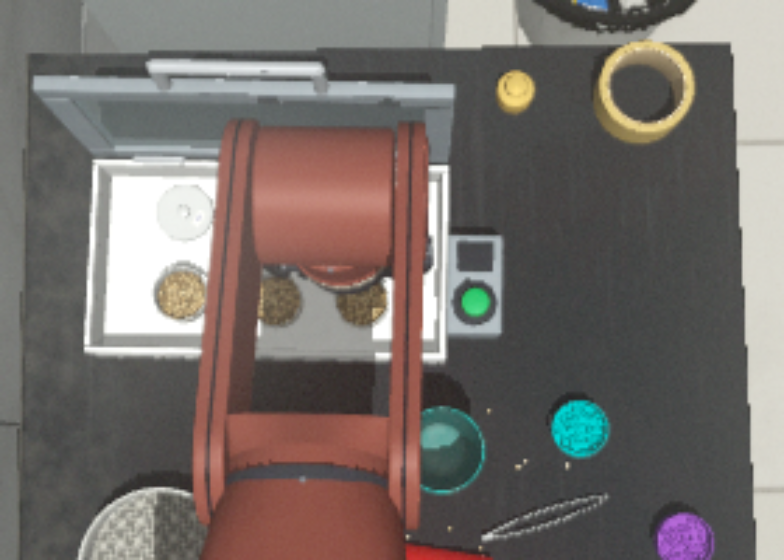

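All three tins stand in front of their lids at crop (183,295), (275,300) and (362,300), and the cover is upright with its handle at (237,72). Going back to the handle from above.

>>> servo_tool --commands '[{"grip": 0.05,"dx": 0,"dy": -0.01,"dz": -0.035,"yaw": -0.12},{"grip": 0.05,"dx": 0,"dy": -0.03,"dz": -0.07,"yaw": -0.24},{"grip": 0.05,"dx": 0,"dy": -0.05,"dz": -0.105,"yaw": -0.36},{"grip": 0.05,"dx": 0,"dy": -0.06,"dz": -0.14,"yaw": -0.48},{"grip": 0.05,"dx": 0,"dy": -0.07,"dz": -0.17,"yaw": -0.6},{"grip": 0.05,"dx": 0,"dy": -0.08,"dz": -0.19,"yaw": -0.72},{"grip": 0.05,"dx": 0,"dy": -0.089,"dz": -0.2,"yaw": -0.84},{"grip": 0.05,"dx": 0,"dy": -0.089,"dz": -0.2,"yaw": -0.96}]'

```text
clock: 23.43
tool_pos: [0.5345, 0.1507, 0.5304]
ee_rot: [2.778, 1.468, 0.004]
force: [0.7, 0.0, 0.0]
gripper_width: 0.588
finger_force: 0.0
```

```bash
python3 -c "
from h import *
plan([.6812,.15,.53],1.549)
K,C=cam('top'); print(onz(K,C,(264.6,105.7),.298))
"
```

```text
pos [0.5345 0.1507 0.5304] psi 0.972 F [0.7 0.  0. ] w 0.588 t 23.4 | d [0.0821 0.1216 0.0007] yaw -0.577
[0.67856066 0.14540261 0.298     ]
```

>>> servo_tool --commands '[{"grip": 0.05,"dx": 0.018,"dy": 0.027,"dz": 0,"yaw": -0.12},{"grip": 0.05,"dx": 0.036,"dy": 0.054,"dz": 0,"yaw": -0.24},{"grip": 0.05,"dx": 0.054,"dy": 0.081,"dz": 0,"yaw": -0.36},{"grip": 0.05,"dx": 0.07,"dy": 0.105,"dz": 0,"yaw": -0.48},{"grip": 0.05,"dx": 0.081,"dy": 0.12,"dz": 0,"yaw": -0.577},{"grip": 0.05,"dx": 0.081,"dy": 0.12,"dz": 0,"yaw": -0.577},{"grip": 0.05,"dx": 0.081,"dy": 0.12,"dz": 0,"yaw": -0.577},{"grip": 0.05,"dx": 0.081,"dy": 0.12,"dz": 0,"yaw": -0.577}]'

```text
clock: 24.1
tool_pos: [0.6789, 0.1475, 0.5268]
ee_rot: [-2.254, -2.186, 0.004]
force: [-0.0, -0.2, 0.0]
gripper_width: 0.583
finger_force: 0.0
```

```bash
python3 -c "
from h import *
plan([.680,.15,.455],1.549)
K,C=cam('wrist'); im=env.capture('wrist')
for y in (.085,.15,.215): print(proj(K,C,[.68,y,.298]))
save('w5',im)
"
```

```text
pos [0.6789 0.1475 0.5268] psi 1.54 F [-0.  -0.2  0. ] w 0.583 t 24.1 | d [0.0025 0.0013 0.0718] yaw -0.009
[327.78524491 300.38311208]
[325.38087235 217.94203217]
[322.46459759 117.94885981]
```

View pics/w5.png

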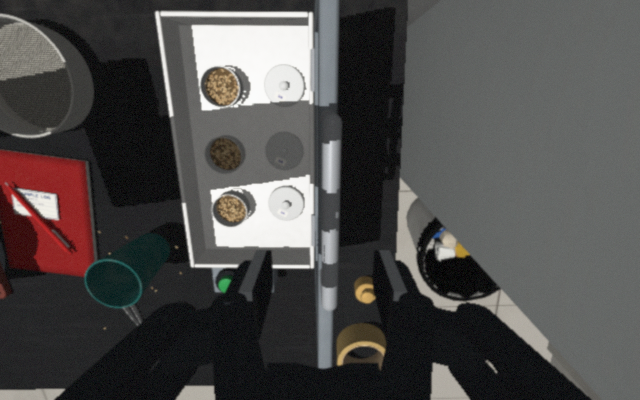

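The wrist view shows all the tins in place at (221,87), (226,153) and (232,210). The handle bar runs along column 331. Descending and gripping.

>>> servo_tool --commands '[{"grip": 0.05,"dx": 0.002,"dy": 0.005,"dz": 0.02,"yaw": -0.009},{"grip": 0.05,"dx": 0.002,"dy": 0.005,"dz": 0.04,"yaw": -0.009},{"grip": 0.05,"dx": 0.002,"dy": 0.005,"dz": 0.06,"yaw": -0.009},{"grip": 0.05,"dx": 0.002,"dy": 0.005,"dz": 0.07,"yaw": -0.009},{"grip": 0.05,"dx": 0.002,"dy": 0.005,"dz": 0.072,"yaw": -0.009},{"grip": 0.004,"dx": 0.002,"dy": 0.005,"dz": 0.072,"yaw": -0.009},{"grip": 0.004,"dx": 0.002,"dy": 0.005,"dz": 0.072,"yaw": -0.009},{"grip": 0.004,"dx": 0.002,"dy": 0.005,"dz": 0.072,"yaw": -0.009}]' --force 40

```text
clock: 24.82
tool_pos: [0.6844, 0.1494, 0.4588]
ee_rot: [2.242, 2.198, 0.004]
force: [-2.6, 0.9, 0.7]
gripper_width: 0.169
finger_force: 2.3
```

>>> servo_tool --commands '[{"grip": 0.004,"dx": 0,"dy": 0,"dz": 0,"yaw": 0},{"grip": 0.004,"dx": 0,"dy": 0,"dz": 0,"yaw": 0},{"grip": 0.004,"dx": 0,"dy": 0,"dz": 0,"yaw": 0},{"grip": 0.004,"dx": 0,"dy": 0,"dz": 0,"yaw": 0},{"grip": 0.004,"dx": 0,"dy": 0,"dz": 0,"yaw": 0},{"grip": 0.004,"dx": 0,"dy": 0,"dz": 0,"yaw": 0},{"grip": 0.004,"dx": 0,"dy": 0,"dz": 0,"yaw": 0},{"grip": 0.004,"dx": 0,"dy": 0,"dz": 0,"yaw": 0}]'

```text
clock: 25.48
tool_pos: [0.6844, 0.1494, 0.4588]
ee_rot: [2.242, 2.198, 0.004]
force: [-1.4, -0.0, 5.6]
gripper_width: 0.122
finger_force: 39.3
```

```bash
python3 -c "
from h import *
plan([.4292,.154,.2241])
p=env.get_obs()['tool_pos']; x0=.4292+.236*np.cos(.034); z0=.2241-.236*np.sin(.034)
t=np.arctan2(p[2]-z0,x0-p[0]); r=np.hypot(p[2]-z0,x0-p[0]); print(t,r)
T=np.linspace(t,.034-.01,33)
for i in range(4):
  b=T[8*i]
  print([(round(.236*(np.cos(b)-np.cos(a)),4),round(.236*(np.sin(b)-np.sin(a)),4)) for a in T[8*i+1:8*i+9]])"
```

```text
pos [0.6844 0.1494 0.4588] psi 1.551 F [-1.4 -0.   5.6] w 0.122 t 25.5 | d [-0.0006 -0.256   0.2339] yaw 0
1.650356970164984 0.24349758710074038
[(np.float64(-0.012), np.float64(-0.0006)), (np.float64(-0.024), np.float64(-0.0007)), (np.float64(-0.0359), np.float64(-0.0001)), (np.float64(-0.0479), np.float64(0.0011)), (np.float64(-0.0597), np.float64(0.0028)), (np.float64(-0.0715), np.float64(0.0052)), (np.float64(-0.0831), np.float64(0.0082)), (np.float64(-0.0946), np.float64(0.0118))]
[(np.float64(-0.0113), np.float64(0.0041)), (np.float64(-0.0223), np.float64(0.0088)), (np.float64(-0.0331), np.float64(0.0141)), (np.float64(-0.0436), np.float64(0.0199)), (np.float64(-0.0537), np.float64(0.0262)), (np.float64(-0.0636), np.float64(0.0331)), (np.float64(-0.0731), np.float64(0.0404)), (np.float64(-0.0822), np.float64(0.0482))]
[(np.float64(-0.0087), np.float64(0.0083)), (np.float64(-0.017), np.float64(0.0169)), (np.float64(-0.0248), np.float64(0.026)), (np.float64(-0.0321), np.float64(0.0355)), (np.float64(-0.039), np.float64(0.0454)), (np.float64(-0.0453), np.float64(0.0555)), (np.float64(-0.0512), np.float64(0.066)), (np.float64(-0.0564), np.float64(0.0768))]
[(np.float64(-0.0047), np.float64(0.011)), (np.float64(-0.0089), np.float64(0.0223)), (np.float64(-0.0125), np.float64(0.0337)), (np.float64(-0.0155), np.float64(0.0453)), (np.float64(-0.0179), np.float64(0.0571)), (np.float64(-0.0197), np.float64(0.0689)), (np.float64(-0.0209), np.float64(0.0809)), (np.float64(-0.0215), np.float64(0.0928))]
```

>>> servo_tool --commands '[{"grip": 0.004,"dx": 0,"dy": -0.012,"dz": -0.0006,"yaw": 0},{"grip": 0.004,"dx": 0,"dy": -0.024,"dz": -0.0007,"yaw": 0},{"grip": 0.004,"dx": 0,"dy": -0.036,"dz": 0,"yaw": 0},{"grip": 0.004,"dx": 0,"dy": -0.048,"dz": 0.001,"yaw": 0},{"grip": 0.004,"dx": 0,"dy": -0.06,"dz": 0.003,"yaw": 0},{"grip": 0.004,"dx": 0,"dy": -0.0715,"dz": 0.005,"yaw": 0},{"grip": 0.004,"dx": 0,"dy": -0.083,"dz": 0.008,"yaw": 0},{"grip": 0.004,"dx": 0,"dy": -0.0945,"dz": 0.012,"yaw": 0}]'

```text
clock: 26.15
tool_pos: [0.59, 0.1521, 0.4473]
ee_rot: [2.241, 2.197, 0.01]
force: [1.2, 4.4, 6.6]
gripper_width: 0.119
finger_force: 42.1
```

>>> servo_tool --commands '[{"grip": 0.004,"dx": 0,"dy": -0.0113,"dz": 0.004,"yaw": 0},{"grip": 0.004,"dx": 0,"dy": -0.0223,"dz": 0.009,"yaw": 0},{"grip": 0.004,"dx": 0,"dy": -0.033,"dz": 0.014,"yaw": 0},{"grip": 0.004,"dx": 0,"dy": -0.0436,"dz": 0.02,"yaw": 0},{"grip": 0.004,"dx": 0,"dy": -0.0537,"dz": 0.026,"yaw": 0},{"grip": 0.004,"dx": 0,"dy": -0.0636,"dz": 0.033,"yaw": 0},{"grip": 0.004,"dx": 0,"dy": -0.073,"dz": 0.0405,"yaw": 0},{"grip": 0.004,"dx": 0,"dy": -0.082,"dz": 0.048,"yaw": 0}]'

```text
clock: 26.82
tool_pos: [0.5076, 0.1543, 0.3981]
ee_rot: [-2.243, -2.199, -0.009]
force: [-1.1, 8.4, 3.6]
gripper_width: 0.123
finger_force: 43.1
```

```bash
python3 -c "
from h import *
plan([.4292,.154,.2241])
save('s3',env.capture('side')[60:380,150:500])
tins('side',n='tin_1',z=.033)"
```

```text
pos [0.5076 0.1543 0.3981] psi 1.551 F [-1.1  8.4  3.6] w 0.123 t 26.8 | d [-0.0027 -0.079   0.1737] yaw 0
tin_1 0.95 [266. 265.] ext 25 26 hsv [ 89. 184. 192.] world [ 0.3992 -0.1728  0.033 ]
tin_1 0.92 [203. 304.] ext 30 31 hsv [141. 134. 187.] world [ 0.29   -0.2688  0.033 ]
tin_1 0.76 [324. 200.] ext 21 16 hsv [ 25.  24. 225.] world [0.5283 0.0531 0.033 ]
tin_1 0.66 [324. 166.] ext 17 16 hsv [ 25.  24. 205.] world [0.5373 0.2216 0.033 ]
tin_1 0.57 [324. 183.] ext 19 18 hsv [ 27.  21. 181.] world [0.5312 0.132  0.033 ]
tin_1 0.41 [322. 216.] ext 11 10 hsv [ 68. 119. 218.] world [ 0.521  -0.0129  0.033 ]
```

View pics/s3.png

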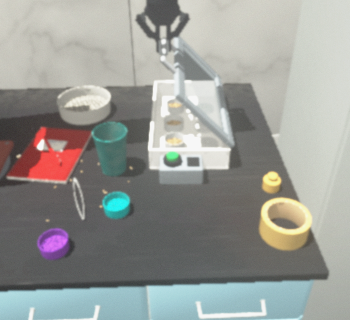

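The side view shows the cover half down in the grip, with three tins standing in a row inside. Continuing.

>>> servo_tool --commands '[{"grip": 0.004,"dx": 0,"dy": -0.0087,"dz": 0.008,"yaw": 0},{"grip": 0.004,"dx": 0,"dy": -0.017,"dz": 0.017,"yaw": 0},{"grip": 0.004,"dx": 0,"dy": -0.025,"dz": 0.026,"yaw": 0},{"grip": 0.004,"dx": 0,"dy": -0.032,"dz": 0.0355,"yaw": 0},{"grip": 0.004,"dx": 0,"dy": -0.039,"dz": 0.0455,"yaw": 0},{"grip": 0.004,"dx": 0,"dy": -0.0455,"dz": 0.0555,"yaw": 0},{"grip": 0.004,"dx": 0,"dy": -0.051,"dz": 0.066,"yaw": 0},{"grip": 0.004,"dx": 0,"dy": -0.0565,"dz": 0.077,"yaw": 0}]'

```text
clock: 27.63
tool_pos: [0.451, 0.1559, 0.3202]
ee_rot: [-2.242, -2.197, -0.008]
force: [-1.8, 11.9, 1.4]
gripper_width: 0.119
finger_force: 44.7
```

>>> servo_tool --commands '[{"grip": 0.004,"dx": 0,"dy": -0.0047,"dz": 0.011,"yaw": 0},{"grip": 0.004,"dx": 0,"dy": -0.009,"dz": 0.022,"yaw": 0},{"grip": 0.004,"dx": 0,"dy": -0.0125,"dz": 0.034,"yaw": 0},{"grip": 0.004,"dx": 0,"dy": -0.0155,"dz": 0.045,"yaw": 0},{"grip": 0.004,"dx": 0,"dy": -0.018,"dz": 0.055,"yaw": 0},{"grip": 0.004,"dx": 0,"dy": -0.0195,"dz": 0.064,"yaw": 0},{"grip": 0.004,"dx": 0,"dy": -0.0205,"dz": 0.072,"yaw": 0},{"grip": 0.004,"dx": 0,"dy": -0.021,"dz": 0.079,"yaw": 0}]'

```text
clock: 28.3
tool_pos: [0.4299, 0.1559, 0.2404]
ee_rot: [-2.242, -2.196, -0.005]
force: [-3.2, 9.9, 0.2]
gripper_width: 0.123
finger_force: 45.5
```

```bash
python3 -c "
from h import *
plan([.4292,.154,.2241])
save('s4',env.capture('side')[60:380,150:500])
tins('side',n='tin_1',z=.033)"
```

```text
pos [0.4299 0.1559 0.2404] psi 1.55 F [-3.2  9.9  0.2] w 0.123 t 28.3 | d [-0.002  -0.0007  0.0162] yaw 0
tin_1 0.71 [266. 265.] ext 25 26 hsv [ 89. 187. 191.] world [ 0.3992 -0.1728  0.033 ]
tin_1 0.59 [203. 304.] ext 30 30 hsv [141. 135. 187.] world [ 0.2902 -0.27    0.033 ]
```

>>> servo_tool --commands '[{"grip": 0.004,"dx": 0,"dy": 0,"dz": 0.003,"yaw": 0},{"grip": 0.004,"dx": 0,"dy": 0,"dz": 0.005,"yaw": 0},{"grip": 0.004,"dx": 0,"dy": 0,"dz": 0.007,"yaw": 0},{"grip": 0.004,"dx": 0,"dy": 0,"dz": 0.009,"yaw": 0},{"grip": 0.004,"dx": 0,"dy": 0,"dz": 0.01,"yaw": 0},{"grip": 0.004,"dx": 0,"dy": 0,"dz": 0.011,"yaw": 0},{"grip": 0.004,"dx": 0,"dy": 0,"dz": 0.012,"yaw": 0},{"grip": 0.004,"dx": 0,"dy": 0,"dz": 0.012,"yaw": 0}]'

```text
clock: 29.12
tool_pos: [0.4295, 0.1558, 0.2281]
ee_rot: [-2.241, -2.196, -0.002]
force: [-3.3, 11.2, -2.2]
gripper_width: 0.118
finger_force: 45.0
```

>>> servo_tool --commands '[{"grip": 0.004,"dx": 0,"dy": 0,"dz": 0.001,"yaw": 0},{"grip": 0.004,"dx": 0,"dy": 0,"dz": 0.002,"yaw": 0},{"grip": 0.004,"dx": 0,"dy": 0,"dz": 0.003,"yaw": 0},{"grip": 0.004,"dx": 0,"dy": 0,"dz": 0.004,"yaw": 0},{"grip": 0.004,"dx": 0,"dy": 0,"dz": 0.005,"yaw": 0},{"grip": 0.004,"dx": 0,"dy": 0,"dz": 0.005,"yaw": 0},{"grip": 0.004,"dx": 0,"dy": 0,"dz": 0.005,"yaw": 0},{"grip": 0.004,"dx": 0,"dy": 0,"dz": 0.005,"yaw": 0}]'

```text
clock: 29.78
tool_pos: [0.4298, 0.1558, 0.2267]
ee_rot: [-2.241, -2.195, 0.001]
force: [-21.1, 5.4, 35.0]
gripper_width: 0.12
finger_force: 49.2
```

The cover is on its stop: 35 N upward and no further travel. Releasing and looking.

>>> servo_tool --commands '[{"grip": 0.034,"dx": 0,"dy": 0,"dz": -0.002,"yaw": 0},{"grip": 0.034,"dx": 0,"dy": 0,"dz": -0.002,"yaw": 0},{"grip": 0.034,"dx": 0,"dy": 0,"dz": -0.002,"yaw": 0},{"grip": 0.034,"dx": 0,"dy": 0,"dz": -0.002,"yaw": 0},{"grip": 0.034,"dx": 0,"dy": 0,"dz": -0.02,"yaw": 0},{"grip": 0.034,"dx": 0,"dy": 0,"dz": -0.05,"yaw": 0},{"grip": 0.034,"dx": 0,"dy": 0,"dz": -0.085,"yaw": 0},{"grip": 0.034,"dx": 0,"dy": 0,"dz": -0.12,"yaw": 0}]'

```text
clock: 30.45
tool_pos: [0.4299, 0.1541, 0.3438]
ee_rot: [-2.243, -2.198, 0.003]
force: [1.6, -0.4, 0.3]
gripper_width: 0.395
finger_force: 0.0
```

>>> servo_tool --commands '[{"grip": 0.01,"dx": -0.03,"dy": 0.015,"dz": 0,"yaw": 0},{"grip": 0.004,"dx": -0.065,"dy": 0.03,"dz": 0,"yaw": 0},{"grip": 0.004,"dx": -0.1,"dy": 0.045,"dz": 0,"yaw": 0},{"grip": 0.004,"dx": -0.135,"dy": 0.06,"dz": 0,"yaw": 0},{"grip": 0.004,"dx": -0.17,"dy": 0.075,"dz": 0,"yaw": 0},{"grip": 0.004,"dx": -0.195,"dy": 0.09,"dz": 0,"yaw": 0},{"grip": 0.004,"dx": -0.195,"dy": 0.09,"dz": 0,"yaw": 0},{"grip": 0.004,"dx": -0.195,"dy": 0.09,"dz": 0,"yaw": 0}]'

```text
clock: 31.12
tool_pos: [0.5167, -0.0439, 0.3429]
ee_rot: [-2.246, -2.195, 0.001]
force: [-0.1, 0.9, -0.1]
gripper_width: 0.049
finger_force: 0.0
```

```bash
cat > chk.py <<'E'
from h import *
L=np.array([(.6235,.2415),(.619,.148),(.617,.065)]); 
plan([.523,-.048,.25],1.55)
a=tins(z=.033); tins(n='lid_1',z=.015)
def green(im,K,C,z):
    g=cv2.inRange(cv2.cvtColor(im,cv2.COLOR_RGB2HSV),(45,150,80),(75,255,255)); n,l,s,c=cv2.connectedComponentsWithStats(g)
    i=1+s[1:,4].argmax(); print("green",c[i],s[i,4],np.round(onz(K,C,c[i],z),4))
K,C=cam('wrist'); green(a,K,C,.055)
b=tins('top',z=.033)
hs=np.vstack([a[:,:],]) ; import sys
cv2.imwrite('pics/'+sys.argv[1]+'.png',np.hstack([a[:,:,::-1][:,200:],b[80:300,180:460][:,:,::-1].repeat(1,0)[:220] if False else cv2.resize(b[80:300,180:460],(340,267))[:,:,::-1].copy() if False else np.pad(cv2.resize(b[80:300,180:460],(340,267))[:,:,::-1],((0,133),(0,0),(0,0)))]))
E
python3 chk.py c1
```

```text
pos [ 0.5167 -0.0439  0.3429] psi 1.548 F [-0.1  0.9 -0.1] w 0.049 t 31.1 | d [-0.004   0.0065  0.0929] yaw -0.002
tin_1 0.63 [214. 284.] ext 57 55 hsv [ 90. 167. 160.] world [ 0.4033 -0.1435  0.033 ]
tin_1 0.58 [128. 353.] ext 55 40 hsv [138. 143. 120.] world [ 0.2982 -0.2285  0.033 ]
green [334.91419142 210.64026403] 303 [ 0.526  -0.0556  0.055 ]
tin_1 0.92 [424. 272.] ext 21 21 hsv [139. 129. 170.] world [ 0.2877 -0.2499  0.033 ]
tin_1 0.47 [388. 232.] ext 13 19 hsv [ 89. 234. 179.] world [ 0.3981 -0.1576  0.033 ]
```

View pics/c1.png

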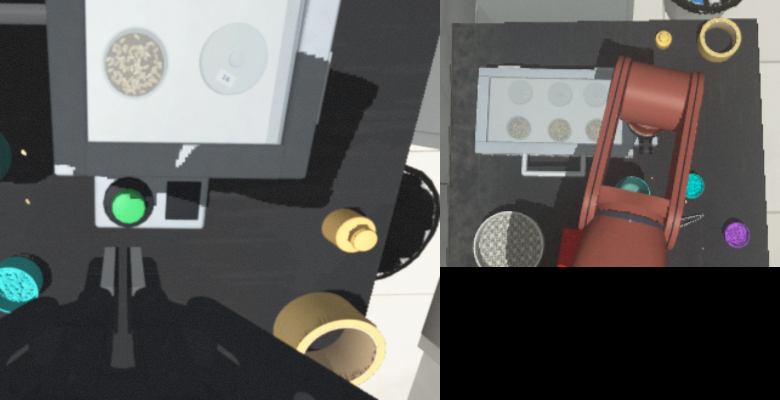

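The cover is flat shut. The top view shows each tin in front of its lid, and the button is at about (328,206) in the wrist view. Pressing it now.

>>> servo_tool --commands '[{"grip": 0,"dx": -0.007,"dy": 0.006,"dz": 0.03,"yaw": 0},{"grip": 0,"dx": -0.007,"dy": 0.006,"dz": 0.06,"yaw": 0},{"grip": 0,"dx": -0.007,"dy": 0.006,"dz": 0.08,"yaw": 0},{"grip": 0,"dx": -0.007,"dy": 0.006,"dz": 0.095,"yaw": 0},{"grip": 0,"dx": -0.007,"dy": 0.006,"dz": 0.103,"yaw": 0},{"grip": 0,"dx": -0.007,"dy": 0.006,"dz": 0.105,"yaw": 0},{"grip": 0,"dx": -0.007,"dy": 0.006,"dz": 0.105,"yaw": 0},{"grip": 0,"dx": -0.007,"dy": 0.006,"dz": 0.105,"yaw": 0}]'

```text
clock: 32.08
tool_pos: [0.5227, -0.0492, 0.2397]
ee_rot: [2.242, 2.199, 0.001]
force: [-1.0, 0.5, 3.0]
gripper_width: 0.001
finger_force: 1.2
```

>>> servo_tool --commands '[{"grip": 0,"dx": 0,"dy": 0,"dz": 0.001,"yaw": 0},{"grip": 0,"dx": 0,"dy": 0,"dz": 0.002,"yaw": 0},{"grip": 0,"dx": 0,"dy": 0,"dz": 0.003,"yaw": 0},{"grip": 0,"dx": 0,"dy": 0,"dz": 0.004,"yaw": 0},{"grip": 0,"dx": 0,"dy": 0,"dz": 0.005,"yaw": 0},{"grip": 0,"dx": 0,"dy": 0,"dz": 0.006,"yaw": 0},{"grip": 0,"dx": 0,"dy": 0,"dz": 0.006,"yaw": 0},{"grip": 0,"dx": 0,"dy": 0,"dz": 0.006,"yaw": 0}]'

```text
clock: 32.75
tool_pos: [0.5232, -0.0495, 0.2352]
ee_rot: [2.242, 2.198, 0.002]
force: [-5.3, 3.5, 19.9]
gripper_width: -0.0
finger_force: 10.0
```

>>> servo_tool --commands '[{"grip": 0,"dx": 0,"dy": 0,"dz": 0.001,"yaw": 0},{"grip": 0,"dx": 0,"dy": 0,"dz": 0.001,"yaw": 0},{"grip": 0,"dx": 0,"dy": 0,"dz": 0.001,"yaw": 0},{"grip": 0,"dx": 0,"dy": 0,"dz": 0.001,"yaw": 0},{"grip": 0,"dx": 0,"dy": 0,"dz": 0.001,"yaw": 0},{"grip": 0,"dx": 0,"dy": 0,"dz": 0.001,"yaw": 0},{"grip": 0,"dx": 0,"dy": 0,"dz": 0.001,"yaw": 0},{"grip": 0,"dx": 0,"dy": 0,"dz": 0.001,"yaw": 0}]'

```text
clock: 33.42
tool_pos: [0.5233, -0.0495, 0.2351]
ee_rot: [2.242, 2.198, 0.002]
force: [-9.6, 4.7, 27.4]
gripper_width: 0.002
finger_force: 13.5
```

>>> servo_tool --commands '[{"grip": 0,"dx": 0,"dy": 0,"dz": -0.01,"yaw": 0},{"grip": 0,"dx": 0,"dy": 0,"dz": -0.03,"yaw": 0},{"grip": 0,"dx": 0,"dy": 0,"dz": -0.06,"yaw": 0},{"grip": 0,"dx": 0,"dy": 0,"dz": -0.09,"yaw": 0},{"grip": 0,"dx": -0.03,"dy": 0,"dz": -0.12,"yaw": 0},{"grip": 0,"dx": -0.065,"dy": 0,"dz": -0.15,"yaw": 0},{"grip": 0,"dx": -0.1,"dy": 0,"dz": -0.17,"yaw": 0},{"grip": 0,"dx": -0.14,"dy": 0,"dz": -0.17,"yaw": 0}]'

```text
clock: 34.08
tool_pos: [0.5205, -0.189, 0.407]
ee_rot: [2.235, 2.195, 0.004]
force: [1.0, -0.2, 0.8]
gripper_width: 0.004
finger_force: 0.0
```

>>> servo_tool --commands '[{"grip": 0,"dx": -0.04,"dy": 0,"dz": 0,"yaw": 0},{"grip": 0,"dx": -0.08,"dy": 0,"dz": 0,"yaw": 0},{"grip": 0,"dx": -0.12,"dy": 0,"dz": 0,"yaw": 0},{"grip": 0,"dx": -0.16,"dy": 0,"dz": 0,"yaw": 0},{"grip": 0,"dx": -0.16,"dy": 0,"dz": 0,"yaw": 0},{"grip": 0,"dx": -0.16,"dy": 0,"dz": 0,"yaw": 0},{"grip": 0,"dx": -0.16,"dy": 0,"dz": 0,"yaw": 0},{"grip": 0,"dx": -0.16,"dy": 0,"dz": 0,"yaw": 0}]'

```text
clock: 34.75
tool_pos: [0.5164, -0.3468, 0.4011]
ee_rot: [-2.242, -2.2, -0.0]
force: [0.6, -0.2, -0.5]
gripper_width: 0.004
finger_force: 0.0
```

```bash
python3 -c "
from h import *
plan([0,0,0])
K,C=cam('top'); b=tins('top',z=.033); tins('top',z=.014,n='lid_1')
for x,y in [(.6235,.2415),(.619,.148),(.617,.065)]: print(proj(K,C,[x,y,.012]),proj(K,C,[x-.081,y+.001,.033]))
s=env.capture('side')
cv2.imwrite('pics/f.png',np.hstack([cv2.resize(b[120:240,190:370],(540,360)),cv2.resize(s[120:250,270:400],(250,360))])[:,:,::-1])"
```

```text
pos [ 0.5164 -0.3468  0.4011] psi 1.552 F [ 0.6 -0.2 -0.5] w 0.004 t 34.8 | d [ 0.3367 -0.5228  0.4015] yaw 0
tin_1 0.55 [386. 233.] ext 19 18 hsv [ 90. 248. 182.] world [ 0.3968 -0.1521  0.033 ]
[245.9532147  155.90854658] [243.98801884 182.93179299]
[278.52832931 156.94010731] [277.37840453 184.00096213]
[307.46127427 157.17169204] [307.03614097 184.24378376]
```

View pics/f.png

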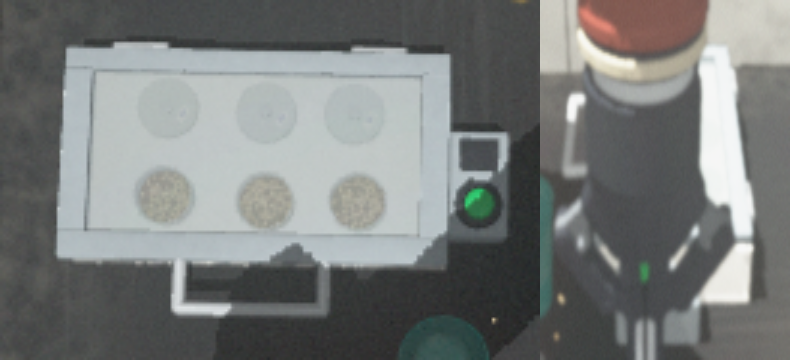

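The final view shows three tins in front of three lids, the cover flat and the button up. A short wait will show whether a late knock happens.

>>> servo_tool --commands '[{"grip": 0,"dx": 0,"dy": 0,"dz": 0,"yaw": 0},{"grip": 0,"dx": 0,"dy": 0,"dz": 0,"yaw": 0},{"grip": 0,"dx": 0,"dy": 0,"dz": 0,"yaw": 0},{"grip": 0,"dx": 0,"dy": 0,"dz": 0,"yaw": 0},{"grip": 0,"dx": 0,"dy": 0,"dz": 0,"yaw": 0},{"grip": 0,"dx": 0,"dy": 0,"dz": 0,"yaw": 0},{"grip": 0,"dx": 0,"dy": 0,"dz": 0,"yaw": 0},{"grip": 0,"dx": 0,"dy": 0,"dz": 0,"yaw": 0}]'

```text
clock: 35.67
tool_pos: [0.5163, -0.3479, 0.4014]
ee_rot: [-2.244, -2.199, -0.0]
force: [0.2, 0.6, 0.1]
gripper_width: -0.001
finger_force: 0.0
```

>>> servo_tool --commands '[{"grip": 0,"dx": 0,"dy": 0,"dz": 0,"yaw": 0},{"grip": 0,"dx": 0,"dy": 0,"dz": 0,"yaw": 0},{"grip": 0,"dx": 0,"dy": 0,"dz": 0,"yaw": 0},{"grip": 0,"dx": 0,"dy": 0,"dz": 0,"yaw": 0},{"grip": 0,"dx": 0,"dy": 0,"dz": 0,"yaw": 0},{"grip": 0,"dx": 0,"dy": 0,"dz": 0,"yaw": 0},{"grip": 0,"dx": 0,"dy": 0,"dz": 0,"yaw": 0},{"grip": 0,"dx": 0,"dy": 0,"dz": 0,"yaw": 0}]'

```text
clock: 36.33
tool_pos: [0.5163, -0.3478, 0.4014]
ee_rot: [2.244, 2.199, 0.0]
force: [0.1, -0.0, -0.0]
gripper_width: 0.0
finger_force: 0.0
```

```bash
python3 -c "
from h import *
b=env.capture('top')[:,:,::-1]
n=cv2.resize(b[120:240,190:370],(540,360)); o=cv2.imread('pics/f.png')[:,:540]
d=cv2.absdiff(n,o)[70:250,60:430].max(2); print(d.max(),d.mean(),(d>40).sum())"
```

```text
40 1.2193543543543544 0
```

Nothing has moved since the last picture, so I'm handing in.

```bash
python3 -c "
from bench import env
print(env.hand_in())"
```

```text
the job is handed in; nothing more can be done
None
```

The job is handed in: all three grain tins stand in front of the lids in the shut chest, the cover was brought down under control, and the start button was pressed and let go; the hand-in gave no verdict.

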